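# Prove the tray's handle with the spring gauge, then pack the pantry tray

## Robot

A 6-joint arm with a two-finger parallel gripper is mounted at the origin on a cart in front of the work surface, level with it; the furniture and walls round the work are solid. World frame = base frame: x ahead of the robot, y to its left, z up, the work surface at z = 0. Lengths are in m, angles in rad, forces in N, time in s.
With the tool pointing down it reaches from about 0.3 to 0.95 m from the base axis. Payload 3.1 kg.
Tool frame: the origin (TCP) lies at the very end of the fingers, on their centre line; the grasp point (between the pads) lies robot.hold_point_z behind it (robot.hold_point_z is the distance from the TCP to the grasp point, in m); y points along the fingers, x is the direction in which the jaws open and shut, and the axes are right-handed (so a half turn about y gives the same grasp; the last joint's range is limited). The gripper opens to 85 mm and grips with 20 to 120 N. Pads are 22 mm wide; open, the fingers measure 114 mm over their backs; the gripper's body (76 mm by 85 mm) begins 54 mm behind the grasp point. The pads swing forward as they close: fully open they stand 13 mm farther back than shut.
Start: joints at [1.133, 0.308, 1.634, -0, 1.2, -0.07], TCP at [0.225, 0.583, 0.231] pointing down, gripper open.
Joint ranges: [-3.06, 3.06], [-0.79, 1.96], [0.05, 2.63], [-1.19, 4.34], [0.05, 2.64], [-2.94, 2.94]. Speed limits (rad/s): [2.79, 2.79, 3.14, 3.14, 3.14, 3.14].

## Interface

Orientations are given as a unit quaternion [x, y, z, w].
In Python, from plant import robot gives the robot as it stands.
- The arm moves only by the tool step_arm, never from a script. Its argument "targets" is text: rows parted by semicolons, each of 7 numbers parted by spaces: the shift along the tool's x, y, z in cm, then the turn, a rotation vector about the tool's x, y, z in degrees, then the opening in per cent of the stroke, from 0 (shut) to 100 (fully open). In form: dx dy dz rx ry rz grip; .... A call has 1 to 12 rows; each row shifts and turns the pose as measured when the row begins, along the tool's axes as they then stand; what a row does not reach is not made up. A row lasts 1/8 s, in which the tool goes at most 62.5 mm and 10.7 degrees, less where a joint would pass 70% of its speed; a pose out of reach is approached as far as the arm can. A call is refused whole if a number of a shift passes 6.25 or a number of a turn 10.7, either way. A call with a gripper value outside its range is refused whole. The fingers move at their own pace and stop on an object; the grip force is fixed at half the most. Time passes only in rows, so rows that do not move let the fingers close. It gives the time, the measured TCP pose, the force and the opening at its end, in the units of the state.
- robot.read_state(): the state, without advancing time (a new reading comes with each control period).
- robot.camera(name): name is "scene" or "top"; returns a dict with "color" (400x640x3 uint8, red, green, blue), "intrinsics" (3x3 intrinsics, pixels), "eye" and "attitude" of the camera in the world. Camera axes: x right, y down, z forward; pixel columns grow to the right and rows downward; lengths in m; the calibration is good to about 2 mm. A picture is of the moment at which its call begins. There is no depth.
- robot.hand_in(): hands the job in, once; it reports no verdict.
Trained networks look in a picture, given as the dict that the camera call returned (one of the last four; its "shot" number tells which), for a name from the list of things; names that differ only in an ending like _2 or _b are one class to them, and where a whole thing is asked for, a point or a joint stands for the part that bears it (a point fixed in the world has none). Each returns a list of dicts, best first, with "confidence" (0 to 1); they miss things now and then, are a little off and sometimes report something else, mostly with a low value. They report only what shows in the picture. A call takes as long as a camera call. They do not tell look-alikes from the thing itself.
- robot.look_for(picture, target): "point" ([x, y, z] in m, in world coordinates, good to about 4 mm: the middle of the surface that is visible of it).
The state is a dict: "time_s": time; "qpos": joint angles; "joint_velocities": joint speeds; "tau": joint torques, N m; "eef_pos": TCP position; "eef_rot": TCP orientation; "force": force on the tool from outside, world axes, zero at the start; "wrist_torque": the same for the moment, N m; "width": opening from 0.0 (shut) to 1.0 (fully open).
Only numpy, scipy, OpenCV 4.12 (cv2) and the standard library are available. Lean on these libraries where they do the work, as an engineer would, in place of code of your own. Each camera call takes 0.05 s, during which the arm holds its last target.

## Task

First prove the carrying tray's handle: take the black grip of the spring gauge, draw it out towards you until its red pointer is level with the green clip, hold it steady there for five seconds, then, keeping hold, ease it slowly all the way home. Only then pack every white-lidded tin and every spice jar that stands in front of the tray or beside it into the tray, upright and flat on its floor, so that all of them fit in together. The small cream pot, the bowl, mug and whatever else stands along the back wall stay where they are.

Things in the scene. Friction and masses are not known exactly. Their poses are not given: they have to be found in the camera images.
- tray: open wooden carrying tray, fixed; outside 155 (x) x 242 (y) x 44 mm high, walls and floor 5 mm, inside 145 x 232 mm, 39 mm deep. Origin: centre of its underside; x points away from the robot, y to the left (turned up to 0.12 rad). A spring gauge is hooked on the steel handle of its near (-x) face: aluminium housing 60 x 34 x 28 mm, 94 to 154 mm in front of the tray's centre
- tray_in (a point): centre of the tray's inner floor (same axes as the tray), 5 mm above the worktop
- gauge (a joint): how far the gauge's slide is drawn out, m: 0 home (spring pulls it home with about 2 N there, 180 N/m, lightly damped), stop at 0.052. It moves along the tray's -x direction. It runs home by itself when let go. 'Slowly' means well under 0.3 m/s
- gauge_grip (a point): point to grasp on the gauge's grip: a black upright plate 12 mm thick (tray's x), 60 mm wide (y), top 75 mm above the worktop; the point is on its middle, 13 mm below its top. At home 24 mm clear behind it to the housing (28 mm high, clip and pointer to 36), free in front; best pinched front and back from above. The rod behind it lies below 22 mm
- pointer (a point): red pointer on the slide, on top of the housing; moves with the grip
- clip_mark (a point): green clip on the housing, set at the wanted load, 25 to 45 mm out from the pointer's home; level means the same x in the tray's frame as the pointer. Sideways and in height the two points coincide
- clip (a joint): where the green clip stands, in the same m scale as gauge (pointer level with the clip when the two are equal); it stays put
- tea_tin: blue tin with white lid, 115 (x) x 55 (y) x 85 mm high, 0.22 kg; origin at the centre of its underside, z up
- biscuit_tin: red tin with white lid, 115 (x) x 50 (y) x 80 mm high, 0.22 kg; origin at the centre of its underside, z up
- sugar_tin: small square green tin with white lid, 48 x 48 x 85 mm high, 0.22 kg; origin at the centre of its underside, z up; may be absent
- turmeric_jar: round spice jar with orange-red lid, 44 mm across, 98 mm high; origin at the centre of its underside, z up; may be absent
- pepper_jar: round spice jar with yellow-brown lid, 45 mm across, 100 mm high; origin at the centre of its underside, z up; may be absent
- herb_jar: round spice jar with red lid and dark blue label, 45 mm across, 108 mm high; origin at the centre of its underside, z up; may be absent
- cream_pot: small pot with red lid, 58 mm across, 50 mm high, between the gauge and the dish rack; not to be packed, stays where it is
Things that resemble listed ones, but are neither listed nor needed, are in the scene too. Leave any purple look-alike of the herb_jar alone.

How it is judged:
By the outcome, as a careful person would: the job done as asked, in the order asked, and still so for the second after the job is handed in, with the robot touching nothing.
Of sugar_tin, turmeric_jar, pepper_jar, herb_jar only 3 to 4 are there at a start; the rules pass over those that are not, and their reading is None.
At some moment in a run one of tea_tin, biscuit_tin may be knocked a few centimetres aside while the robot is not near it.
It also fails if it takes over 210 s, if anything falls off the work surface, if the arm or the gripper's body presses on something with over 40 N, if the wrist force passes 120 N, or if a joint passes its speed limit or range.

## Working session

There is one attempt and no reset: what is moved stays moved. The work goes in short steps, Python scripts to look and compute and a tool call to move; the robot and the scene stay as the last step left them, time stands still between calls to the robot, and variables do not carry over. Pictures are saved under pics/ and viewed, and the job is handed in when it is done.

Besides the shell and the picture viewer there is one more tool, called after "Request:" as name(argument=value, ...) on one line, values as JSON. step_arm: Moves the arm, as the interface text tells. Its arguments: {"type":"object","properties":{"targets":{"type":"string"}},"required":["targets"]}

```bash
ls; mkdir -p pics
python3 - <<'E'
from plant import robot
import cv2
s=robot.read_state(); print(s); print(robot.hold_point_z)
for n in ("scene","top"):
    p=robot.camera(n); print(n,p["intrinsics"],p["eye"],p["attitude"],p["shot"])
    cv2.imwrite(f"pics/{n}0.png",p["color"][:,:,::-1])
    for t in ["tray","gauge_grip","pointer","clip_mark","tea_tin","biscuit_tin","sugar_tin","turmeric_jar","pepper_jar","herb_jar","cream_pot"]:
        print(t,[(d["point"] if not hasattr(d["point"],'round') else d["point"].round(3),round(d["confidence"],2)) for d in robot.look_for(p,t)])
E
```

```text
pics
{'time_s': 0.0, 'qpos': array([ 1.13329445e+00,  3.09007884e-01,  1.63523981e+00, -1.82246602e-05,
        1.19968609e+00, -6.97096866e-02]), 'joint_velocities': array([ 2.70175914e-04,  1.34160762e-03,  5.34179466e-05, -2.03346432e-03,
        1.93086317e-04,  6.95557855e-04]), 'tau': array([ 1.36005950e-03, -4.15256953e+01, -2.76660722e+01, -2.01855887e-04,
        1.04385210e-02,  8.67963621e-07]), 'eef_pos': array([0.22439943, 0.58241998, 0.23001992]), 'eef_rot': array([ 0.5834232 ,  0.39942997, -0.4008507 , -0.58257342]), 'force': array([ 0.05864363, -0.35991525,  0.32263053]), 'wrist_torque': array([ 0.02298405, -0.02440996,  0.02535456]), 'width': 0.9956907844788961}
0.0187
scene [[483.46453608   0.         322.91030546]
 [  0.         483.46453608 199.77243828]
 [  0.           0.           1.        ]] [1.20898712 0.63011407 0.66165417] [ 0.32079267  0.81475372 -0.4441415  -0.18975448] 1
tray [([0.6605, -0.0732, 0.014], 0.56)]
gauge_grip [([0.4811, -0.0094, 0.0511], 0.81)]
pointer [([0.4851, -0.0103, 0.0509], 0.6)]
clip_mark []
tea_tin [([0.3836, 0.2435, 0.0867], 0.94)]
[... 336 characters left out ...]
        425.87765932 195.24289204]
 [  0.           0.           1.        ]] [ 0.45631118 -0.02334672  1.17017459] [-0.70380875  0.70900913 -0.02232704  0.03822042] 2
tray [([0.6532, -0.0253, 0.0046], 0.69)]
gauge_grip [([0.636, -0.2656, 0.0784], 0.71), ([0.4776, -0.0152, 0.072], 0.47)]
pointer []
clip_mark []
tea_tin [([0.4106, 0.2428, 0.0872], 0.59)]
biscuit_tin [([0.481, -0.0134, 0.0757], 0.7), ([0.6396, -0.266, 0.0777], 0.59)]
sugar_tin [([0.4017, -0.1612, 0.0871], 0.78), ([0.5083, 0.0682, 0.0458], 0.36)]
turmeric_jar []
pepper_jar [([0.4047, -0.2518, 0.0996], 0.69)]
herb_jar [([0.399, 0.0721, 0.1078], 0.71), ([0.512, -0.1916, 0.1099], 0.55)]
cream_pot [([0.5073, 0.0684, 0.0459], 0.58)]
```

View pics/scene0.png

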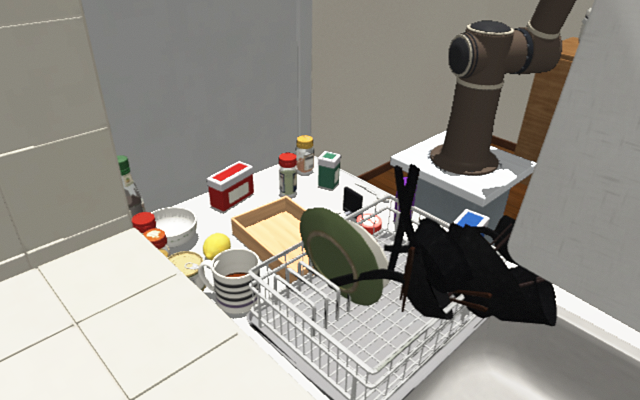

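View pics/top0.png

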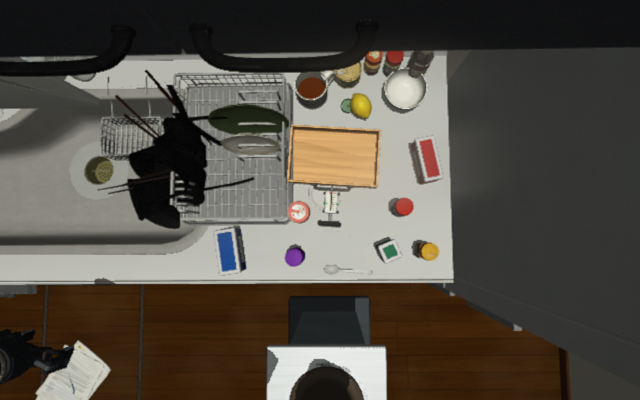

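Run:
```python
from plant import robot
import cv2
im=cv2.imread("pics/top0.png")
c=im[175:235,285:365]; cv2.imwrite("pics/g0.png",cv2.resize(c,None,fx=10,fy=10,interpolation=cv2.INTER_NEAREST))
c=im[120:275,280:460]; cv2.imwrite("pics/t0.png",cv2.resize(c,None,fx=4,fy=4,interpolation=cv2.INTER_CUBIC)[:600])
```

```text
(no output)
```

View pics/g0.png

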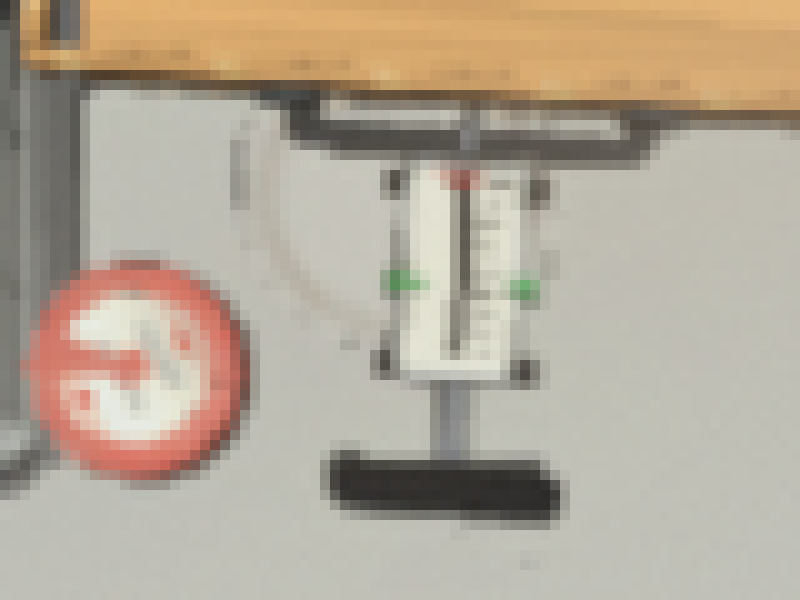

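View pics/t0.png

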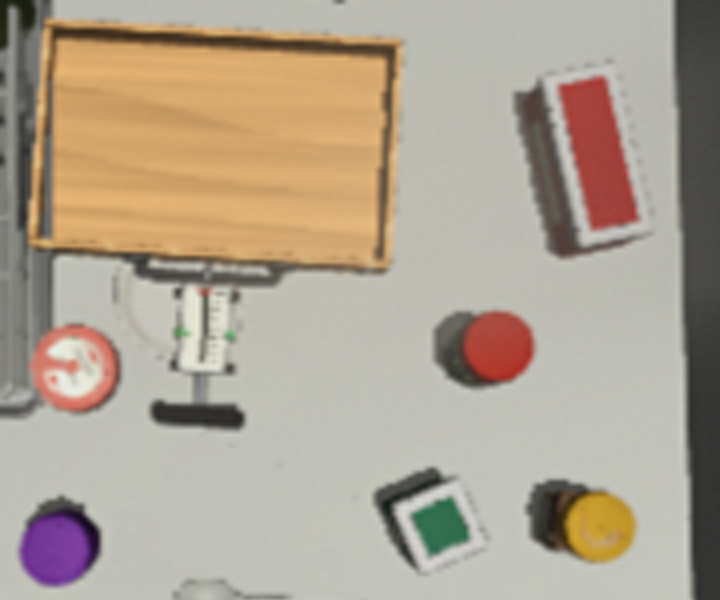

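```bash
cat > h.py <<'E'
import numpy as np, cv2
from scipy.spatial.transform import Rotation as R
def p2w(p,u,v,z):
    K=p["intrinsics"];d=R.from_quat(p["attitude"]).apply([(u-K[0,2])/K[0,0],(v-K[1,2])/K[1,1],1.])
    e=np.array(p["eye"]);return e+d*(z-e[2])/d[2]
def w2p(p,X):
    c=R.from_quat(p["attitude"]).inv().apply(np.array(X)-p["eye"]);K=p["intrinsics"];return (K@(c/c[2]))[:2]
def shot(robot,n,f=None):
    p=robot.camera(n)
    if f: cv2.imwrite("pics/"+f,p["color"][:,:,::-1])
    return p
def blob(p,u,v,r,hue,z,smin=90,vmin=40):
    """colour panel near (u,v): centre world at z, long-axis yaw, size"""
    u,v=int(u),int(v);u0,v0=u-r,v-r
    im=p["color"][v0:v+r,u0:u+r];S=4
    im=cv2.resize(im,None,fx=S,fy=S,interpolation=cv2.INTER_CUBIC)
    h=cv2.cvtColor(im,cv2.COLOR_RGB2HSV).astype(int)
    dh=np.abs((h[...,0]-hue+90)%180-90)
    m=((dh<10)&(h[...,1]>smin)&(h[...,2]>vmin)).astype(np.uint8)
    n,l,st,c=cv2.connectedComponentsWithStats(m)
    i=1+np.argmax(st[1:,4]);cs,_=cv2.findContours((l==i).astype(np.uint8),cv2.RETR_EXTERNAL,2)
    t=max(cs,key=cv2.contourArea).reshape(-1,2)
    t=(t+.5)/S-.5+[u0,v0]
    w=np.array([p2w(p,a,b,z)[:2] for a,b in t])
    (cx,cy),(a,b),ang=cv2.minAreaRect((w*1000).astype(np.float32))
    if b>a: ang+=90
    mc=p2w(p,(c[i][0]+.5)/S-.5+u0,(c[i][1]+.5)/S-.5+v0,z)[:2]
    return mc.round(4),(cx/1000,cy/1000),sorted([a,b]),(ang+90)%180-90
def plan(s,pos,xaxis,grip=None):
    """shift in tool frame (cm) and rotation (deg) from state to TCP pos with tool z down, tool x along xaxis"""
    R0=R.from_quat(s["eef_rot"]).as_matrix();x=np.array([*xaxis[:2],0.]);x/=np.linalg.norm(x)
    z=np.array([0,0,-1.]);out=[]
    if x@R0[:,0]<0:x=-x
    R1=np.stack([x,np.cross(z,x),z],1)
    rv=np.degrees(R.from_matrix(R0.T@R1).as_rotvec())
    d=R0.T@(np.array(pos)-s["eef_pos"])*100
    d1=R1.T@(np.array(pos)-s["eef_pos"])*100
    print("tcp",s["eef_pos"].round(4),"d(tool now)cm",d.round(2),"d(target axes)cm",d1.round(2),"rot",rv.round(1),"norm",np.linalg.norm(d).round(1),"t",s["time_s"],"w",round(s["width"],3),"F",s["force"].round(1))
E
python3 - <<'E'
from plant import robot
from h import *
p=shot(robot,"top","top1.png")
c=np.array([(44,18),(403,40),(388,270),(30,248)])/4+[280-.375,120-.375]
w=np.array([p2w(p,*q,.044)[:2] for q in c]);print(w.round(4),w.mean(0))
for i in range(4):print(np.linalg.norm(w[i]-w[i-1]),np.degrees(np.arctan2(*(w[i]-w[i-1])[::-1])))
im=p["color"].astype(int)
def cen(u0,v0,u1,v1,ch):
    s=im[v0:v1,u0:u1];o=[k for k in range(3) if k!=ch]
    g=np.clip(s[...,ch]-np.maximum(s[...,o[0]],s[...,o[1]])-15,0,None).astype(float)
    yy,xx=np.mgrid[v0:v1,u0:u1];return (g*xx).sum()/g.sum(),(g*yy).sum()/g.sum()
P=cen(326,190,337,196,0);A=cen(321,200,330,207,1);B=cen(333,200,342,207,1);print(P,A,B)
pw=p2w(p,*P,.036);aw=p2w(p,*A,.034);bw=p2w(p,*B,.034);print(pw,aw,bw)
for n,a in dict(tea=(228,250,30,108,.085),bis=(428,160,30,0,.08),sug=(389,250,20,75,.085),herb=(403,207,20,0,.108),pep=(430,251,20,20,.1),purple=(294,256,20,138,.108)).items(): print(n,blob(p,*a))
E
```

```text
[[ 0.7465  0.0903]
 [ 0.7285 -0.151 ]
 [ 0.5736 -0.1383]
 [ 0.5904  0.0996]] [ 0.65972639 -0.02486129]
0.15634590272097107 -3.412685499183286
0.2418761684826689 -94.2608855436884
0.15545090323693264 175.32921572452108
0.23845125803482034 85.95100748989287
(np.float64(330.71590909090907), np.float64(192.45454545454547)) (np.float64(324.8551724137931), np.float64(202.68275862068967)) (np.float64(337.0762711864407), np.float64(203.3135593220339))
[ 0.56113871 -0.01642386  0.036     ] [ 5.33989366e-01 -5.28105425e-04  3.40000000e-02] [ 0.53204084 -0.03317883  0.034     ]
tea (array([0.4086, 0.2499]), (0.4089239196777344, 0.24986053466796876), [35.91267776489258, 95.97915649414062], 8.807474136352539)
bis (array([ 0.6445, -0.2707]), (0.644693603515625, -0.27073876953125), [31.1318359375, 96.55204772949219], 11.43416690826416)
sug (array([ 0.4073, -0.1643]), (0.40720046997070314, -0.16431942749023437), [26.908084869384766, 27.379560470581055], 23.44169044494629)
herb (array([ 0.5184, -0.1984]), (0.5185147705078125, -0.1985764923095703), [42.97901916503906, 44.67774200439453], 89.58255004882812)
pep (array([ 0.4076, -0.2568]), (0.4071382751464844, -0.2565069580078125), [43.37022399902344, 52.21007537841797], 87.34468841552734)
purple (array([0.3959, 0.075 ]), (0.39633352661132815, 0.07521421813964843), [44.1685676574707, 47.83151626586914], -46.92726516723633)
```

Run:
```python
from plant import robot
from h import *
p=shot(robot,"top")
for r in [(32.5,46.5),(56.5,49),(55.5,52),(33,49.8)]:print(p2w(p,r[0]+284.5,r[1]+174.5,.075).round(4))
s=robot.read_state();print(R.from_quat(s["eef_rot"]).as_matrix().round(3))
a=np.radians(-4.1);plan(s,[.476,-.0125,.16],[np.cos(a),np.sin(a)])
```

```text
[0.4842 0.0191 0.075 ]
[ 0.4774 -0.0424  0.075 ]
[ 0.4697 -0.0398  0.075 ]
[0.4757 0.0179 0.075 ]
[[ 0.36  -0.    -0.933]
 [ 0.933 -0.     0.36 ]
 [-0.    -1.     0.   ]]
tcp [0.2247 0.5832 0.2313] d(tool now)cm [-46.55   7.13 -44.86] d(target axes)cm [29.32 57.62  7.13] rot [-76.5  56.6  56.6] norm 65.0 t 1.3 w 1.006 F [-0.3 -0.9  0.2]
```

```bash
sed -i 's/z=np.array(\[0,0,-1.\]);out=\[\]/y=np.array([0,0,-1.])/; s/R1=np.stack(\[x,np.cross(z,x),z\],1)/R1=np.stack([x,y,np.cross(x,y)],1)/' h.py
python3 - <<'E'
from plant import robot
from h import *
s=robot.read_state()
a=np.radians(-4.5);plan(s,[.4768,-.0115,.16],[np.cos(a),np.sin(a)])
p=shot(robot,"top","top1.png")
# tray edges by colour boundary: threshold wood vs. not, subpixel
im=cv2.cvtColor(p["color"],cv2.COLOR_RGB2HSV).astype(int)
m=((np.abs(im[...,0]-16)<8)&(im[...,1]>70)&(im[...,2]>90)).astype(np.uint8)[120:195,280:390]
n,l,st,c=cv2.connectedComponentsWithStats(m);i=1+np.argmax(st[1:,4])
cs,_=cv2.findContours((l==i).astype(np.uint8),cv2.RETR_EXTERNAL,1);t=cv2.convexHull(cs[0]).reshape(-1,2)+[280,120]
w=np.array([p2w(p,a,b,.044)[:2] for a,b in t]);print(cv2.minAreaRect((w*1000).astype(np.float32)));
cv2.imwrite("pics/m.png",cv2.resize((l==i).astype(np.uint8)*255,None,fx=5,fy=5))
E
```

```text
tcp [0.2247 0.5832 0.2313] d(tool now)cm [-46.43   7.13 -44.9 ] d(target axes)cm [ 29.8    7.13 -57.31] rot [ 0.  73.4 -0. ] norm 65.0 t 1.3 w 1.006 F [-0.3 -0.9  0.2]
((659.246826171875, -24.315902709960938), (242.79595947265625, 158.1411895751953), 85.75599670410156)
```

View pics/m.png

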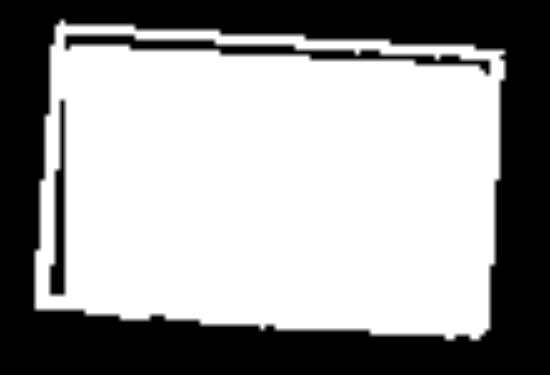

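Request:
step_arm(targets="0 0 0 0 10.5 0 100;0 0 0 0 10.5 0 100;0 0 0 0 10.5 0 100;0 0 0 0 10.5 0 100;0 0 0 0 10.5 0 100;0 0 0 0 10.5 0 100;0 0 0 0 10.5 0 100")

```text
time_s: 2.22
eef_pos: [0.2247, 0.5832, 0.2312]
eef_rot: [0.706, -0.039, 0.039, -0.706]
force: [0.5, 0.3, 0.1]
width: 1.001
```

```bash
cat > pl.py <<'E'
import sys
from plant import robot
from h import *
x,y,z,a=map(float,sys.argv[1:5]);a=np.radians(a)
plan(robot.read_state(),[x,y,z],[np.cos(a),np.sin(a)])
E
python3 pl.py .4768 -.0115 .16 -4.3
```

```text
tcp [0.2247 0.5832 0.2312] d(tool now)cm [ 31.66   7.13 -56.3 ] d(target axes)cm [ 29.59   7.12 -57.41] rot [ 0.  -2.1 -0. ] norm 65.0 t 2.225 w 1.001 F [0.5 0.3 0.1]
```

Request:
step_arm(targets="0 0 0 0 -2.1 0 100;2.5 0.4 -5 0 0 0 100;2.5 0.4 -5 0 0 0 100;2.5 0.4 -5 0 0 0 100;2.5 0.4 -5 0 0 0 100;2.5 0.4 -5 0 0 0 100;2.5 0.4 -5 0 0 0 100;2.5 0.4 -5 0 0 0 100;2.5 0.4 -5 0 0 0 100;2.5 0.4 -5 0 0 0 100;2.5 0.4 -5 0 0 0 100;2.5 0.4 -5 0 0 0 100")

```text
time_s: 3.72
eef_pos: [0.4847, 0.0105, 0.1888]
eef_rot: [-0.705, -0.002, -0.007, 0.71]
force: [0.1, -0.1, 0.2]
width: 1.002
```

```bash
python3 pl.py .4768 -.0115 .12 -4.3
```

```text
tcp [0.4847 0.0105 0.1888] d(tool now)cm [-0.87  6.86 -2.26] d(target axes)cm [-0.62  6.88 -2.26] rot [-0.4  3.9  0.7] norm 7.3 t 3.725 w 1.002 F [ 0.1 -0.1  0.2]
```

Request:
step_arm(targets="-0.8 3.4 -2.2 -0.4 3.9 0.7 100;0 2 0 0 0 0 100;0 1.4 0 0 0 0 100;0 0 0 0 0 0 100")

```text
time_s: 4.22
eef_pos: [0.4804, -0.0166, 0.1202]
eef_rot: [0.707, -0.023, 0.027, -0.706]
force: [-0.2, 0.3, 0.5]
width: 0.999
```

```bash
python3 pl.py .4768 -.0115 .0433 -4.3
```

```text
tcp [ 0.4804 -0.0166  0.1202] d(tool now)cm [-0.44  7.69  0.49] d(target axes)cm [-0.4   7.69  0.48] rot [0.  0.3 0.3] norm 7.7 t 4.225 w 0.999 F [-0.2  0.3  0.5]
```

Request:
step_arm(targets="-0.4 0 0.5 0 0 0 100;0 3 0 0 0 0 100;0 3 0 0 0 0 100;0 1.7 0 0 0 0 100;0 0 0 0 0 0 100")

```text
time_s: 4.85
eef_pos: [0.4817, -0.0081, 0.0468]
eef_rot: [0.707, -0.016, 0.027, -0.706]
force: [-0.1, 0.2, 0.0]
width: 0.997
```

```bash
python3 pl.py .4768 -.0115 .0433 -4.3; python3 -c "
from plant import robot
from h import *
p=shot(robot,'top','top2.png');shot(robot,'scene','sc2.png')
cv2.imwrite('pics/top2z.png',cv2.resize(p['color'][170:270,270:400,::-1],None,fx=6,fy=6))"
```

```text
tcp [ 0.4817 -0.0081  0.0468] d(tool now)cm [-0.48  0.34 -0.37] d(target axes)cm [-0.46  0.35 -0.37] rot [0.  0.8 0.9] norm 0.7 t 4.85 w 0.997 F [-0.1  0.2  0. ]
```

View pics/top2z.png

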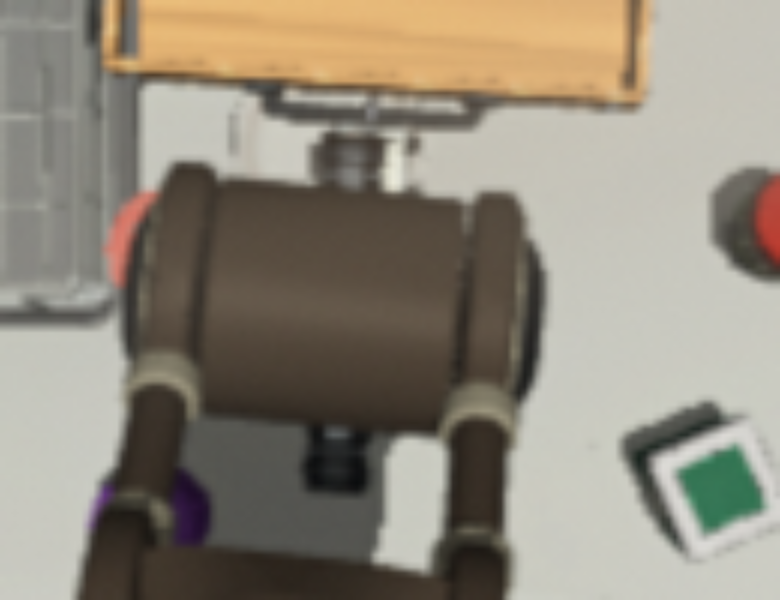

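View pics/sc2.png

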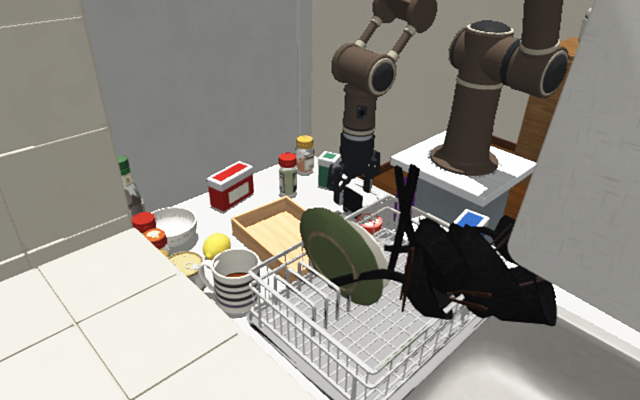

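Request:
step_arm(targets="-0.48 0.3 -0.35 0 0.8 0.9 100;0 0 0 0 0 0 100;0 0 0 0 0 0 100")

```text
time_s: 5.32
eef_pos: [0.4802, -0.0119, 0.0475]
eef_rot: [0.707, -0.024, 0.029, -0.706]
force: [0.1, -1.2, -0.5]
width: 1.001
```

```bash
python3 pl.py .4768 -.0115 .0433 -4.3
```

```text
tcp [ 0.4802 -0.0119  0.0475] d(tool now)cm [-0.34  0.42  0.02] d(target axes)cm [-0.34  0.42  0.02] rot [ 0.  -0.   0.5] norm 0.5 t 5.325 w 1.001 F [ 0.1 -1.2 -0.5]
```

Request:
step_arm(targets="-0.34 0.4 0 0 0 0.5 100")

```text
time_s: 5.45
eef_pos: [0.4774, -0.0118, 0.0439]
eef_rot: [0.707, -0.027, 0.027, -0.706]
force: [0.0, -1.3, 0.2]
width: 0.995
```

```bash
python3 pl.py .4768 -.0115 .0433 -4.3
```

```text
tcp [ 0.4774 -0.0118  0.0439] d(tool now)cm [-0.06  0.06  0.03] d(target axes)cm [-0.06  0.06  0.03] rot [ 0. -0.  0.] norm 0.1 t 5.45 w 0.995 F [ 0.  -1.3  0.2]
```

Request:
step_arm(targets="0 0 0 0 0 0 100")

```text
time_s: 5.58
eef_pos: [0.4767, -0.0118, 0.0435]
eef_rot: [0.707, -0.027, 0.026, -0.706]
force: [-1.0, -0.2, 0.5]
width: 1.003
```

```bash
python3 pl.py .4768 -.0115 .0433 -4.3
```

```text
tcp [ 0.4767 -0.0118  0.0435] d(tool now)cm [0.   0.02 0.03] d(target axes)cm [0.   0.02 0.03] rot [ 0.  -0.  -0.1] norm 0.0 t 5.575 w 1.003 F [-1.  -0.2  0.5]
```

Request:
step_arm(targets="0 0 0 0 0 0 40;0 0 0 0 0 0 30;0 0 0 0 0 0 0;0 0 0 0 0 0 0;0 0 0 0 0 0 0;0 0 0 0 0 0 0;0 0 0 0 0 0 0;0 0 0 0 0 0 0")

```text
time_s: 6.58
eef_pos: [0.4766, -0.0118, 0.0434]
eef_rot: [0.707, -0.027, 0.026, -0.706]
force: [0.6, 0.8, 0.9]
width: 0.129
```

```bash
python3 pl.py .4768 -.0115 .0433 -4.3
```

```text
tcp [ 0.4766 -0.0118  0.0434] d(tool now)cm [0.02 0.01 0.03] d(target axes)cm [0.02 0.01 0.03] rot [ 0.   0.  -0.1] norm 0.0 t 6.575 w 0.129 F [0.6 0.8 0.9]
```

Run:
```python
import cv2
im=cv2.imread("pics/top1.png")[:,:,::-1].astype(int)
for v in range(189,197): print(v,[tuple(im[v,u]) for u in range(328,335)])
for v in range(199,208): print(v,[im[v,u,1]-max(im[v,u,0],im[v,u,2]) for u in range(320,344)])
```

```text
189 [(np.int64(84), np.int64(81), np.int64(75)), (np.int64(82), np.int64(80), np.int64(73)), (np.int64(86), np.int64(83), np.int64(78)), (np.int64(120), np.int64(119), np.int64(117)), (np.int64(111), np.int64(110), np.int64(106)), (np.int64(88), np.int64(85), np.int64(79)), (np.int64(85), np.int64(82), np.int64(76))]
190 [(np.int64(117), np.int64(115), np.int64(107)), (np.int64(111), np.int64(107), np.int64(100)), (np.int64(103), np.int64(100), np.int64(93)), (np.int64(106), np.int64(103), np.int64(98)), (np.int64(101), np.int64(97), np.int64(90)), (np.int64(93), np.int64(89), np.int64(82)), (np.int64(95), np.int64(91), np.int64(83))]
191 [(np.int64(190), np.int64(183), np.int64(172)), (np.int64(172), np.int64(159), np.int64(149)), (np.int64(151), np.int64(138), np.int64(129)), (np.int64(140), np.int64(129), np.int64(122)), (np.int64(141), np.int64(128), np.int64(120)), (np.int64(149), np.int64(142), np.int64(131)), (np.int64(153), np.int64(152), np.int64(141))]
192 [(np.int64(224), np.int64(211), np.int64(195)), (np.int64(200), np.int64(168), np.int64(154)), (np.int64(165), np.int64
[... 3870 characters left out ...]
int64(-2), np.int64(-2)]
206 [np.int64(-4), np.int64(-3), np.int64(-4), np.int64(-3), np.int64(-2), np.int64(-1), np.int64(-2), np.int64(-2), np.int64(-1), np.int64(-1), np.int64(-3), np.int64(-3), np.int64(-1), np.int64(-2), np.int64(-1), np.int64(-1), np.int64(0), np.int64(-1), np.int64(-2), np.int64(-2), np.int64(-1), np.int64(-2), np.int64(-1), np.int64(-2)]
207 [np.int64(-4), np.int64(-4), np.int64(-4), np.int64(-4), np.int64(-2), np.int64(0), np.int64(-1), np.int64(-1), np.int64(-1), np.int64(-1), np.int64(-3), np.int64(-2), np.int64(-2), np.int64(0), np.int64(-1), np.int64(0), np.int64(0), np.int64(-1), np.int64(0), np.int64(-1), np.int64(-1), np.int64(-1), np.int64(-2), np.int64(-1)]
```

Request:
step_arm(targets="-0.5 0 0 0 0 0 0;-0.5 0 0 0 0 0 0;-0.5 0 0 0 0 0 0;-0.5 0 0 0 0 0 0;-0.4 0 0 0 0 0 0")

```text
time_s: 7.2
eef_pos: [0.4552, -0.0102, 0.0435]
eef_rot: [0.707, -0.024, 0.029, -0.706]
force: [5.2, -0.5, -6.5]
width: 0.131
```

```bash
python3 pl.py .4485 -.0097 .0434 -4.3
```

```text
tcp [ 0.4552 -0.0102  0.0435] d(tool now)cm [-0.67  0.01  0.  ] d(target axes)cm [-0.67  0.01  0.  ] rot [0.  0.  0.4] norm 0.7 t 7.2 w 0.131 F [ 5.2 -0.5 -6.5]
```

Request:
step_arm(targets="-0.4 0 0 0 0 0.3 0;-0.3 0 0 0 0 0 0;0 0 0 0 0 0 0")

```text
time_s: 7.58
eef_pos: [0.4503, -0.0099, 0.0435]
eef_rot: [0.707, -0.023, 0.03, -0.706]
force: [7.4, -0.3, -7.2]
width: 0.13
```

```bash
python3 pl.py .4485 -.0097 .0434 -4.3
```

```text
tcp [ 0.4503 -0.0099  0.0435] d(tool now)cm [-0.19  0.01  0.  ] d(target axes)cm [-0.18  0.01  0.  ] rot [0.  0.  0.5] norm 0.2 t 7.575 w 0.13 F [ 7.4 -0.3 -7.2]
```

Request:
step_arm(targets="-0.2 0 0 0 0 0.3 0;0 0 0 0 0 0 0")

```text
time_s: 7.82
eef_pos: [0.4501, -0.0099, 0.0435]
eef_rot: [0.707, -0.023, 0.03, -0.706]
force: [7.9, 0.8, -6.9]
width: 0.133
```

Request:
step_arm(targets="0 0 0 0 0 0 0")

```text
time_s: 7.95
eef_pos: [0.4507, -0.0099, 0.0435]
eef_rot: [0.707, -0.023, 0.03, -0.706]
force: [6.7, 0.2, -6.3]
width: 0.123
```

Request:
step_arm(targets="0 0 0 0 0 0 0")

```text
time_s: 8.07
eef_pos: [0.4511, -0.0099, 0.0435]
eef_rot: [0.707, -0.022, 0.031, -0.706]
force: [7.7, -0.1, -5.5]
width: 0.133
```

Request:
step_arm(targets="-0.3 0 0 0 0 0.2 0;-0.08 0 0 0 0 0 0;-0.08 0 0 0 0 0 0")

```text
time_s: 8.45
eef_pos: [0.4485, -0.0098, 0.0435]
eef_rot: [0.707, -0.022, 0.031, -0.706]
force: [8.0, -0.4, -6.5]
width: 0.128
```

Request:
step_arm(targets="-0.1 0 0 0 0 0.1 0;-0.1 0 0 0 0 0.1 0")

```text
time_s: 8.7
eef_pos: [0.4477, -0.0097, 0.0435]
eef_rot: [0.707, -0.022, 0.031, -0.706]
force: [7.2, -1.0, -7.5]
width: 0.128
```

Request:
step_arm(targets="-0.04 0 0 0 0 0 0;-0.05 0 0 0 0 0.05 0;-0.05 0 0 0 0 0.05 0;-0.05 0 0 0 0 0.05 0")

```text
time_s: 9.2
eef_pos: [0.4477, -0.0097, 0.0435]
eef_rot: [0.707, -0.021, 0.032, -0.706]
force: [7.5, -0.6, -6.6]
width: 0.128
```

```bash
python3 pl.py .4485 -.0097 .0434 -4.3; python3 -c "
from plant import robot
from h import *
p=shot(robot,'top','top3.png');q=shot(robot,'scene','sc3.png')
cv2.imwrite('pics/top3z.png',cv2.resize(p['color'][170:240,290:370,::-1],None,fx=8,fy=8))
cv2.imwrite('pics/sc3z.png',cv2.resize(q['color'][160:240,310:420,::-1],None,fx=6,fy=6))"
```

```text
tcp [ 0.4477 -0.0097  0.0435] d(tool now)cm [0.08 0.01 0.01] d(target axes)cm [0.08 0.01 0.01] rot [0.  0.  0.8] norm 0.1 t 9.2 w 0.128 F [ 7.5 -0.6 -6.6]
```

View pics/top3z.png

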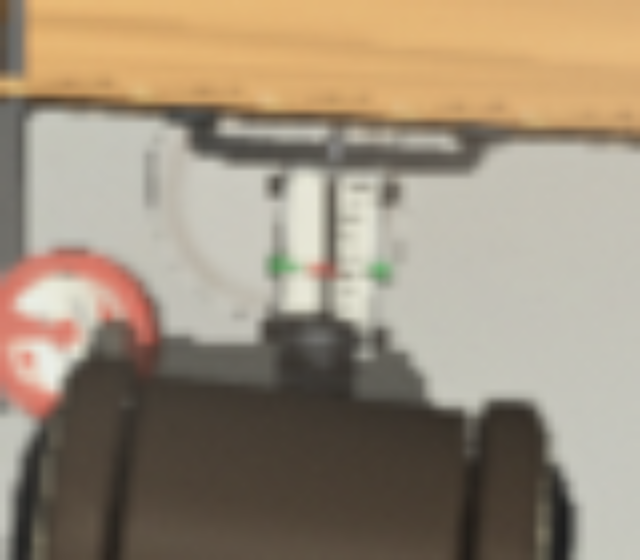

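View pics/sc3z.png

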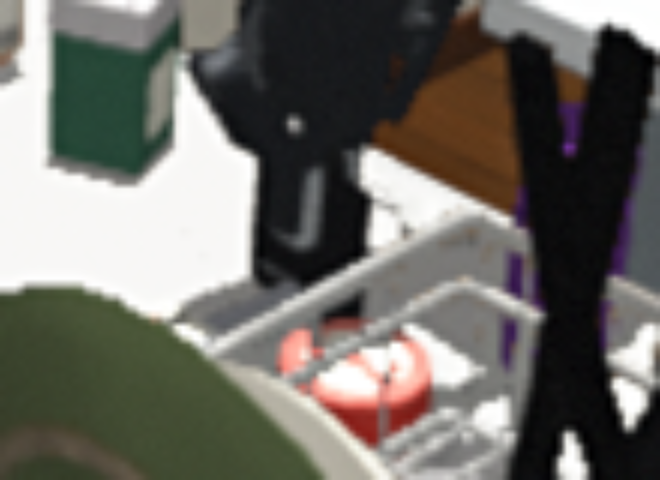

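```bash
cat > cl.py <<'E'
from plant import robot
from h import *
p=shot(robot,"top")
im=p["color"].astype(int)
def cen(u0,v0,u1,v1,ch):
    s=im[v0:v1,u0:u1];o=[k for k in range(3) if k!=ch]
    g=np.clip(s[...,ch]-np.maximum(s[...,o[0]],s[...,o[1]])-(15 if ch==0 else 5),0,None).astype(float)
    yy,xx=np.mgrid[v0:v1,u0:u1];return np.array([(g*xx).sum()/g.sum(),(g*yy).sum()/g.sum()])
P=cen(327,198,336,209,0);A=cen(321,199,330,207,1);B=cen(333,199,342,207,1)
l=A+(B-A)*(P[0]-A[0])/(B[0]-A[0])
print(P,A,B,"pointer beyond clip mm",(P[1]-l[1])*2.665, robot.read_state()["eef_pos"].round(4),robot.read_state()["time_s"])
E
python3 cl.py
```

```text
[329.88679245 203.30188679] [324.81889764 202.63385827] [337.02884615 203.28365385] pointer beyond clip mm 1.061529688120966 [ 0.4478 -0.0097  0.0435] 9.35
```

Request:
step_arm(targets="0.05 0 0 0 0 0 0;-0.05 0 0 0 0 0.05 0")

```text
time_s: 9.6
eef_pos: [0.4486, -0.0097, 0.0435]
eef_rot: [0.707, -0.021, 0.032, -0.706]
force: [6.9, -0.1, -6.5]
width: 0.132
```

```bash
python3 cl.py
```

```text
[329.93457944 202.88317757] [324.81889764 202.63385827] [337.02857143 203.27142857] pointer beyond clip mm -0.04747350658776725 [ 0.4485 -0.0097  0.0435] 9.65
```

Request:
step_arm(targets="-0.05 0 0 0 0 0 0;-0.05 0 0 0 0 0 0;-0.05 0 0 0 0 0 0;-0.05 0 0 0 0 0 0;-0.05 0 0 0 0 0 0")

```text
time_s: 10.28
eef_pos: [0.4475, -0.0097, 0.0435]
eef_rot: [0.707, -0.02, 0.033, -0.706]
force: [6.8, -0.1, -7.0]
width: 0.128
```

Request:
step_arm(targets="0 0 0 0 0 0 0;-0.02 0 0 0 0 0 0;-0.03 0 0 0 0 0 0;-0.03 0 0 0 0 0 0")

```text
time_s: 10.78
eef_pos: [0.4475, -0.0097, 0.0435]
eef_rot: [0.707, -0.02, 0.033, -0.706]
force: [7.9, 0.1, -5.5]
width: 0.129
```

Request:
step_arm(targets="0.06 0 0 0 0 0 0;-0.02 0 0 0 0 0 0;-0.02 0 0 0 0 0 0")

```text
time_s: 11.15
eef_pos: [0.4482, -0.0097, 0.0435]
eef_rot: [0.707, -0.02, 0.033, -0.706]
force: [7.2, 0.1, -5.5]
width: 0.131
```

```bash
python3 cl.py
```

```text
[329.76923077 203.14792899] [324.83529412 202.63137255] [337.02884615 203.26442308] pointer beyond clip mm 0.6939716257648324 [ 0.4482 -0.0097  0.0435] 11.2
```

Request:
step_arm(targets="0.02 0 0 0 0 0 0;-0.02 0 0 0 0 0 0;-0.02 0 0 0 0 0 0;-0.03 0 0 0 0 0 0;-0.02 0 0 0 0 0 0;-0.03 0 0 0 0 0 0")

```text
time_s: 11.95
eef_pos: [0.448, -0.0097, 0.0435]
eef_rot: [0.707, -0.02, 0.033, -0.706]
force: [8.2, -0.2, -6.8]
width: 0.131
```

Request:
step_arm(targets="-0.02 0 0 0 0 0 0;-0.02 0 0 0 0 0 0;-0.02 0 0 0 0 0 0;-0.03 0 0 0 0 0 0;-0.02 0 0 0 0 0 0;-0.02 0 0 0 0 0 0")

```text
time_s: 12.7
eef_pos: [0.4476, -0.0097, 0.0435]
eef_rot: [0.707, -0.02, 0.033, -0.706]
force: [7.5, -0.3, -6.1]
width: 0.128
```

```bash
python3 cl.py
```

```text
[329.93442623 203.46994536] [324.81960784 202.63921569] [337.02439024 203.27804878] pointer beyond clip mm 1.5004096507200233 [ 0.4476 -0.0097  0.0435] 12.75
```

Request:
step_arm(targets="0.08 0 0 0 0 0 0;-0.01 0 0 0 0 0 0;-0.01 0 0 0 0 0 0")

```text
time_s: 13.12
eef_pos: [0.4486, -0.0098, 0.0435]
eef_rot: [0.707, -0.02, 0.033, -0.706]
force: [7.4, 0.6, -6.2]
width: 0.126
```

```bash
python3 cl.py
```

```text
[329.81025641 202.9025641 ] [324.83984375 202.64453125] [337.03333333 203.26666667] pointer beyond clip mm 0.011813378752584924 [ 0.4485 -0.0097  0.0435] 13.175
```

Centred; now hold with small compensation, checking often.

Request:
step_arm(targets="-0.01 0 0 0 0 0 0;-0.02 0 0 0 0 0 0;-0.01 0 0 0 0 0 0;-0.02 0 0 0 0 0 0;-0.01 0 0 0 0 0 0;-0.02 0 0 0 0 0 0;-0.01 0 0 0 0 0 0;-0.02 0 0 0 0 0 0")

```text
time_s: 14.18
eef_pos: [0.4483, -0.0097, 0.0435]
eef_rot: [0.707, -0.02, 0.033, -0.707]
force: [7.2, -0.8, -5.1]
width: 0.129
```

Request:
step_arm(targets="-0.01 0 0 0 0 0 0;-0.02 0 0 0 0 0 0;-0.01 0 0 0 0 0 0;-0.02 0 0 0 0 0 0;-0.01 0 0 0 0 0 0;-0.02 0 0 0 0 0 0;-0.01 0 0 0 0 0 0;-0.02 0 0 0 0 0 0")

```text
time_s: 15.18
eef_pos: [0.4481, -0.0097, 0.0435]
eef_rot: [-0.707, 0.02, -0.033, 0.707]
force: [7.3, -0.1, -5.1]
width: 0.134
```

Request:
step_arm(targets="-0.01 0 0 0 0 0 0;-0.02 0 0 0 0 0 0;-0.01 0 0 0 0 0 0;-0.02 0 0 0 0 0 0;-0.01 0 0 0 0 0 0;-0.02 0 0 0 0 0 0;-0.01 0 0 0 0 0 0;-0.02 0 0 0 0 0 0")

```text
time_s: 16.18
eef_pos: [0.4479, -0.0097, 0.0435]
eef_rot: [-0.706, 0.02, -0.033, 0.707]
force: [7.9, 0.7, -5.8]
width: 0.129
```

Request:
step_arm(targets="0 0 0 0 0 0 0;-0.01 0 0 0 0 0 0;-0.01 0 0 0 0 0 0;-0.01 0 0 0 0 0 0;-0.01 0 0 0 0 0 0;-0.01 0 0 0 0 0 0;-0.01 0 0 0 0 0 0;-0.01 0 0 0 0 0 0")

```text
time_s: 17.18
eef_pos: [0.4482, -0.0097, 0.0435]
eef_rot: [-0.706, 0.02, -0.033, 0.707]
force: [7.3, 0.6, -6.6]
width: 0.129
```

Request:
step_arm(targets="-0.01 0 0 0 0 0 0;-0.01 0 0 0 0 0 0;-0.01 0 0 0 0 0 0;-0.01 0 0 0 0 0 0;-0.01 0 0 0 0 0 0;-0.01 0 0 0 0 0 0;-0.01 0 0 0 0 0 0;-0.01 0 0 0 0 0 0")

```text
time_s: 18.18
eef_pos: [0.4484, -0.0097, 0.0435]
eef_rot: [-0.706, 0.02, -0.033, 0.707]
force: [7.9, -0.1, -5.7]
width: 0.133
```

Request:
step_arm(targets="-0.01 0 0 0 0 0 0;-0.01 0 0 0 0 0 0;-0.01 0 0 0 0 0 0;-0.01 0 0 0 0 0 0;-0.01 0 0 0 0 0 0;-0.01 0 0 0 0 0 0;-0.01 0 0 0 0 0 0;-0.01 0 0 0 0 0 0")

```text
time_s: 19.18
eef_pos: [0.4486, -0.0097, 0.0435]
eef_rot: [-0.706, 0.02, -0.033, 0.707]
force: [7.6, -0.9, -5.6]
width: 0.133
```

```bash
python3 cl.py; python3 pl.py .4785 -.0119 .0434 -4.3
```

```text
[329.94392523 202.88317757] [324.81818182 202.64031621] [337.02926829 203.26829268] pointer beyond clip mm -0.055269314466584236 [ 0.4485 -0.0097  0.0435] 19.225
tcp [ 0.4485 -0.0097  0.0435] d(tool now)cm [3.   0.07 0.01] d(target axes)cm [3.   0.01 0.01] rot [-0.1  0.   1.1] norm 3.0 t 19.225 w 0.131 F [ 7.3 -0.1 -6.2]
```

Request:
step_arm(targets="0.3 0 0 0 0 0 0;0.3 0 0 0 0 0 0;0.3 0.01 0 0 0 0.1 0;0.3 0.01 0 0 0 0.1 0;0.3 0.01 0 0 0 0.1 0;0.3 0.01 0 0 0 0.1 0;0.2 0 0 0 0 0 0")

```text
time_s: 20.1
eef_pos: [0.4674, -0.0111, 0.0435]
eef_rot: [-0.706, 0.023, -0.029, 0.707]
force: [3.9, 0.7, -3.1]
width: 0.132
```

```bash
python3 pl.py .4766 -.0118 .0434 -4.3
```

```text
tcp [ 0.4674 -0.0111  0.0435] d(tool now)cm [ 0.92  0.02 -0.  ] d(target axes)cm [ 0.92  0.01 -0.  ] rot [-0.1  0.1  0.5] norm 0.9 t 20.1 w 0.132 F [ 3.9  0.7 -3.1]
```

Request:
step_arm(targets="0.3 0 0 0 0 0.1 0;0.3 0 0 0 0 0.1 0;0.3 0 0 0 0 0.1 0;0.2 0 0 0 0 0 0;0.1 0 0 0 0 0 0;0 0 0 0 0 0 0")

```text
time_s: 20.85
eef_pos: [0.4765, -0.0117, 0.0434]
eef_rot: [-0.706, 0.028, -0.025, 0.707]
force: [-0.7, 0.1, 0.4]
width: 0.132
```

```bash
python3 pl.py .4766 -.0118 .0434 -4.3
```

```text
tcp [ 0.4765 -0.0117  0.0434] d(tool now)cm [ 0.01  0.   -0.01] d(target axes)cm [ 0.01  0.   -0.01] rot [-0.1  0.1 -0.3] norm 0.0 t 20.85 w 0.132 F [-0.7  0.1  0.4]
```

Request:
step_arm(targets="0.15 0 0 0 0 0 0;0.1 0 0 0 0 0 0;0.1 0 0 0 0 0 0")

```text
time_s: 21.22
eef_pos: [0.4765, -0.0117, 0.0435]
eef_rot: [-0.706, 0.03, -0.022, 0.707]
force: [-5.3, 1.9, 5.1]
width: 0.128
```

Run:
```python
from plant import robot
from h import *
p=shot(robot,'top')
cv2.imwrite('pics/top4z.png',cv2.resize(p['color'][170:240,290:370,::-1],None,fx=8,fy=8))
```

```text
(no output)
```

View pics/top4z.png

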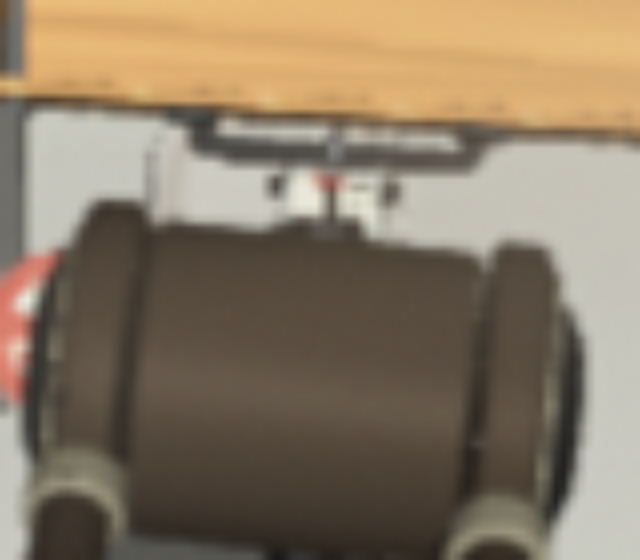

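Request:
step_arm(targets="0 0 0 0 0 0 0;0 0 0 0 0 0 45;0 0 0 0 0 0 45;0 0 0 0 0 0 45;0 0 0 0 0 0 45;0 -2 0 0 0 0 60;0 -4 0 0 0 0 100;0 -4 0 0 0 0 100;0 -3 0 0 0 0 100")

```text
time_s: 22.4
eef_pos: [0.4759, -0.0117, 0.1734]
eef_rot: [-0.706, 0.033, -0.02, 0.708]
force: [0.9, 0.4, -0.7]
width: 0.999
```

Run:
```python
from plant import robot
from h import *
p=shot(robot,'top',"top5.png")
for n,a in dict(tea=(228,250,30,108,.085),bis=(428,160,30,0,.08),sug=(389,250,20,75,.085),herb=(403,207,20,0,.108),pep=(430,251,20,20,.1)).items(): print(n,blob(p,*a))
s=robot.read_state();plan(s,[.6447,-.2707,.16],[np.cos(np.radians(101.4)),np.sin(np.radians(101.4))])
```

```text
tea (array([0.4087, 0.2499]), (0.40899981689453124, 0.24994129943847657), [35.95368957519531, 95.7562255859375], 8.88912582397461)
bis (array([ 0.6445, -0.2707]), (0.6447584838867187, -0.2707256469726563), [31.1318359375, 96.41980743408203], 11.43416690826416)
sug (array([ 0.4073, -0.1644]), (0.4072733154296875, -0.16433497619628906), [27.028488159179688, 27.22919273376465], 22.668611526489258)
herb (array([ 0.5183, -0.1983]), (0.5185148315429687, -0.19856820678710937), [42.97901916503906, 44.69431686401367], 89.58255004882812)
pep (array([ 0.4076, -0.2567]), (0.4071994323730469, -0.2566322631835937), [43.44869613647461, 51.9952278137207], 86.12456512451172)
tcp [ 0.4789 -0.012   0.1774] d(tool now)cm [ 18.51   1.48 -24.54] d(target axes)cm [28.63  1.74 11.14] rot [ 0.4 74.3 -0.6] norm 30.8 t 22.45 w 0.994 F [ 0.9 -0.2  2.4]
```

View pics/top5.png

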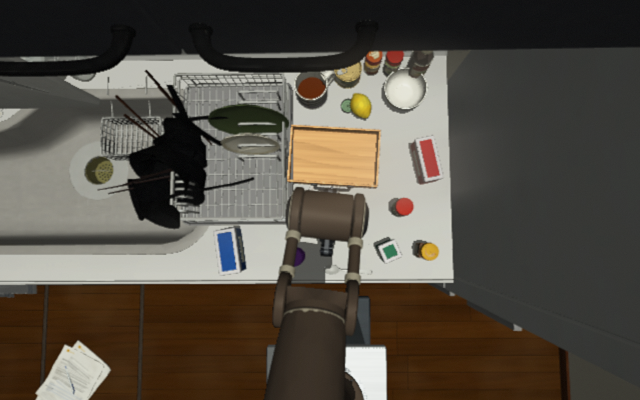

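```bash
cat > tri.py <<'E'
from plant import robot
from h import *
p=robot.camera("top");q=robot.camera("scene")
def tri(a,b):
    def ray(p,u,v):
        K=p["intrinsics"];d=R.from_quat(p["attitude"]).apply([(u-K[0,2])/K[0,0],(v-K[1,2])/K[1,1],1.]);return np.array(p["eye"]),d/np.linalg.norm(d)
    e,d=ray(p,*a);f,g=ray(q,*b)
    s=np.linalg.lstsq(np.stack([d,-g],1),f-e,rcond=None)[0];A=e+d*s[0];B=f+g*s[1];return ((A+B)/2).round(3),round(np.linalg.norm(A-B),3)
for a,b in [((290,220),(388,203)),((292,79),(252,299)),((287,121),(300,230)),((287,121),(300,215))]:print(tri(a,b))
E
python3 tri.py; python3 -c "
import cv2
im=cv2.imread('pics/sc3.png');cv2.imwrite('pics/s3z.png',cv2.resize(im[140:330,190:430],None,fx=3.2,fy=3.1,interpolation=cv2.INTER_CUBIC))
im=cv2.imread('pics/top5.png');cv2.imwrite('pics/t5z.png',cv2.resize(im[40:190,170:400],None,fx=3.4,fy=3.4,interpolation=cv2.INTER_CUBIC))"
```

```text
(array([0.483, 0.091, 0.095]), np.float64(0.01))
(array([0.86 , 0.092, 0.055]), np.float64(0.019))
(array([0.73 , 0.089, 0.14 ]), np.float64(0.002))
(array([0.724, 0.085, 0.168]), np.float64(0.005))
```

View pics/s3z.png

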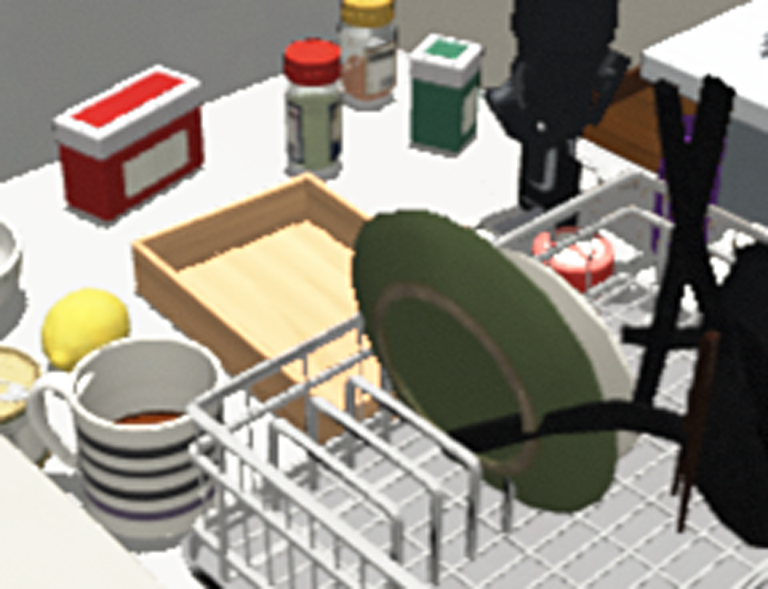

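View pics/t5z.png

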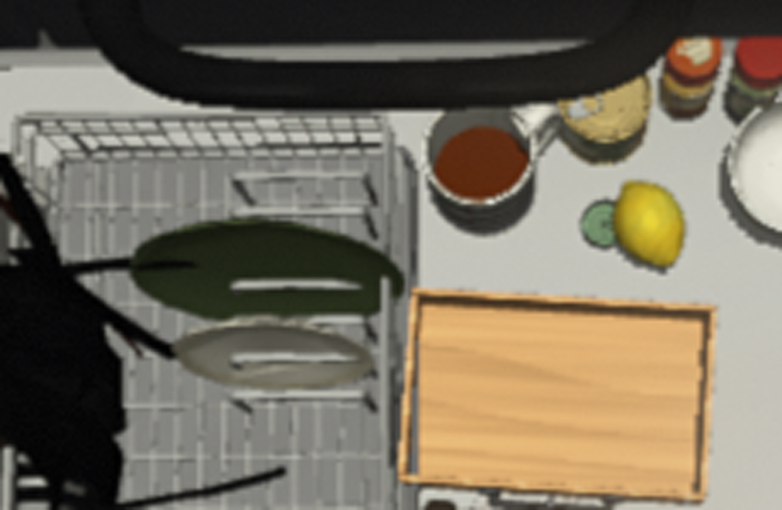

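Request:
step_arm(targets="0 0 0 0 10.6 0 100;0 0 0 0 10.6 0 100;0 0 0 0 10.6 0 100;0 0 0 0 10.6 0 100;0 0 0 0 10.6 0 100;0 0 0 0 10.6 0 100;0 0 0 0 10.6 0 100;0 0 0 0 0 0 100")

```text
time_s: 23.55
eef_pos: [0.466, -0.0106, 0.1589]
eef_rot: [0.551, -0.465, 0.44, -0.535]
force: [0.2, -0.5, 0.1]
width: 1.0
```

```bash
python3 pl.py .6447 -.2707 .15 101.4
```

```text
tcp [ 0.466  -0.0106  0.1589] d(tool now)cm [ 2.880e+01 -2.000e-02  1.292e+01] d(target axes)cm [29.03  0.89 12.38] rot [ 2.3 -1.  -0.8] norm 31.6 t 23.55 w 1.0 F [ 0.2 -0.5  0.1]
```

Request:
step_arm(targets="0 -0.5 0 2.3 -1 -0.8 100;4.8 -0.2 2.1 0 0 0 100;4.8 0 2.1 0 0 0 100;4.8 0 2.1 0 0 0 100;4.8 0 2.1 0 0 0 100;4.8 0 2.1 0 0 0 100;4 0 1.7 0 0 0 100;0 0 0 0 0 0 100")

```text
time_s: 24.55
eef_pos: [0.6443, -0.2644, 0.1631]
eef_rot: [-0.552, 0.439, -0.442, 0.553]
force: [0.4, 0.6, -0.3]
width: 1.001
```

```bash
python3 pl.py .6447 -.2707 .12 101.4
```

```text
tcp [ 0.6443 -0.2644  0.1631] d(tool now)cm [ 0.61  4.31 -0.12] d(target axes)cm [ 0.62  4.31 -0.09] rot [-0.2  1.5  0.1] norm 4.4 t 24.55 w 1.001 F [ 0.4  0.6 -0.3]
```

Request:
step_arm(targets="0.6 3 0 -0.2 1.5 0.1 100;0 1 0 0 0 0 100;0 0 0 0 0 0 100")

```text
time_s: 24.92
eef_pos: [0.6443, -0.2682, 0.1226]
eef_rot: [-0.548, 0.447, -0.447, 0.548]
force: [-0.0, 0.2, 0.3]
width: 1.001
```

```bash
python3 pl.py .6447 -.2707 .043 101.4
```

```text
tcp [ 0.6443 -0.2682  0.1226] d(tool now)cm [ 0.26  7.96 -0.01] d(target axes)cm [ 0.25  7.96 -0.01] rot [-0.   0.2 -0.1] norm 8.0 t 24.925 w 1.001 F [-0.   0.2  0.3]
```

Request:
step_arm(targets="0.25 2 0 0 0.2 0 100;0 2 0 0 0 0 100;0 2 0 0 0 0 100;0 1.5 0 0 0 0 100;0 0.5 0 0 0 0 100;0 0 0 0 0 0 100")

```text
time_s: 25.68
eef_pos: [0.6447, -0.2691, 0.0378]
eef_rot: [-0.548, 0.447, -0.447, 0.548]
force: [0.7, -0.6, -0.3]
width: 0.999
```

```bash
python3 pl.py .6447 -.2707 .043 101.4
```

```text
tcp [ 0.6447 -0.2691  0.0378] d(tool now)cm [ 0.15 -0.52 -0.04] d(target axes)cm [ 0.15 -0.52 -0.03] rot [-0.   0.2 -0.1] norm 0.5 t 25.675 w 0.999 F [ 0.7 -0.6 -0.3]
```

Request:
step_arm(targets="0.15 -0.5 0 0 0.2 0 100;0 0 0 0 0 0 70;0 0 0 0 0 0 60;0 0 0 0 0 0 40;0 0 0 0 0 0 20;0 0 0 0 0 0 0;0 0 0 0 0 0 0;0 0 0 0 0 0 0")

```text
time_s: 26.68
eef_pos: [0.647, -0.2717, 0.0459]
eef_rot: [-0.546, 0.447, -0.45, 0.548]
force: [-0.6, -0.2, 0.1]
width: 0.573
```

```bash
cat > tr.py <<'E'
import numpy as np
C=np.array([.6605,-.0245]);A=np.radians(-4.25)
def tw(x,y): return C+np.array([np.cos(A)*x-np.sin(A)*y,np.sin(A)*x+np.cos(A)*y])
E
python3 -c "
from tr import *
for n,x,y in [('bis',0,-.087),('tea',.042,.004),('sug',-.045,-.032),('pep',-.046,.02),('herb',-.046,.07)]: print(n,tw(x,y).round(4))
";python3 pl.py .6541 -.1113 .13 85.75
```

```text
bis [ 0.6541 -0.1113]
tea [ 0.7027 -0.0236]
sug [ 0.6133 -0.0531]
pep [ 0.6161 -0.0011]
herb [0.6198 0.0487]
tcp [ 0.647  -0.2717  0.0459] d(tool now)cm [-15.57  -8.42   3.9 ] d(target axes)cm [-16.05  -8.41  -0.48] rot [-0.3 15.6  0.1] norm 18.1 t 26.675 w 0.573 F [-0.6 -0.2  0.1]
```

Request:
step_arm(targets="0 -2 0 0 0 0 0;0 -3 0 0 0 0 0;0 -3 0 0 0 0 0;0 0 0 0 5 0 0;0 0 0 0 5 0 0;0 0 0 0 5 0 0;0 0 0 0 0 0 0")

```text
time_s: 27.55
eef_pos: [0.6466, -0.2718, 0.1348]
eef_rot: [0.481, -0.515, 0.519, -0.483]
force: [0.4, 0.4, -2.0]
width: 0.578
```

```bash
python3 pl.py .6541 -.1113 .13 85.75; python3 -c "
from plant import robot
from h import *
shot(robot,'scene','sc6.png')"
```

```text
tcp [ 0.6466 -0.2718  0.1348] d(tool now)cm [-16.06   0.45  -0.39] d(target axes)cm [-16.06   0.48  -0.44] rot [-0.4  0.2  0.1] norm 16.1 t 27.55 w 0.578 F [ 0.4  0.4 -2. ]
```

View pics/sc6.png

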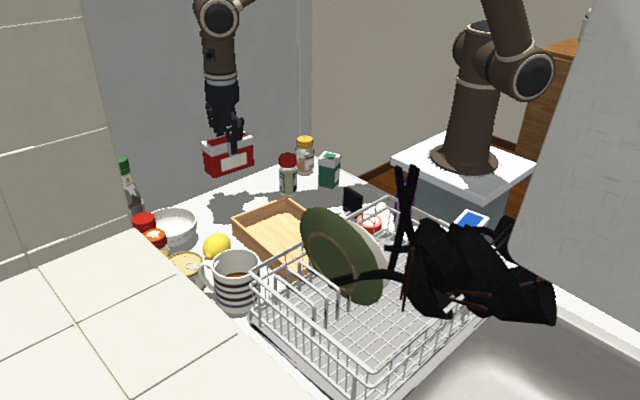

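Request:
step_arm(targets="-4 0 0 -0.4 0.2 0.1 0;-4 0 -0.2 0 0 0 0;-4 0 -0.2 0 0 0 0;-3 0 0 0 0 0 0;-1 0 0 0 0 0 0;0 0 0 0 0 0 0")

```text
time_s: 28.35
eef_pos: [0.6547, -0.1096, 0.1369]
eef_rot: [0.482, -0.516, 0.518, -0.483]
force: [0.1, -0.4, -1.8]
width: 0.58
```

```bash
python3 pl.py .656 -.1115 .10 85.75
```

```text
tcp [ 0.6547 -0.1096  0.1369] d(tool now)cm [0.17 3.69 0.13] d(target axes)cm [0.18 3.69 0.14] rot [-0.1  0.3  0.1] norm 3.7 t 28.35 w 0.58 F [ 0.1 -0.4 -1.8]
```

Request:
step_arm(targets="0.17 2 0.13 0 0.3 0 0;0 1.5 0 0 0 0 0;0 0 0 0 0 0 0")

```text
time_s: 28.72
eef_pos: [0.6551, -0.115, 0.0984]
eef_rot: [0.481, -0.518, 0.52, -0.48]
force: [-0.1, 0.1, -2.0]
width: 0.575
```

```bash
python3 pl.py .656 -.1115 .0515 85.75
```

```text
tcp [ 0.6551 -0.115   0.0984] d(tool now)cm [-0.36  4.69  0.06] d(target axes)cm [-0.35  4.69  0.06] rot [-0.  -0.1  0.1] norm 4.7 t 28.725 w 0.575 F [-0.1  0.1 -2. ]
```

Request:
step_arm(targets="-0.3 0 0.06 0 0 0 0;0 0 0 0 0 0 0")

```text
time_s: 28.98
eef_pos: [0.6558, -0.1128, 0.0978]
eef_rot: [0.481, -0.519, 0.52, -0.479]
force: [-0.2, -0.0, -1.4]
width: 0.577
```

```bash
python3 pl.py .656 -.1115 .0515 85.75;  python3 -c "
from plant import robot
from h import *
p=shot(robot,'top','top6.png')
cv2.imwrite('pics/t6z.png',cv2.resize(p['color'][100:220,270:430,::-1],None,fx=5,fy=5,interpolation=cv2.INTER_CUBIC))"
```

```text
tcp [ 0.6558 -0.1128  0.0978] d(tool now)cm [-0.14  4.63  0.01] d(target axes)cm [-0.13  4.63  0.01] rot [ 0.  -0.2  0.1] norm 4.6 t 28.975 w 0.577 F [-0.2 -0.  -1.4]
```

View pics/t6z.png

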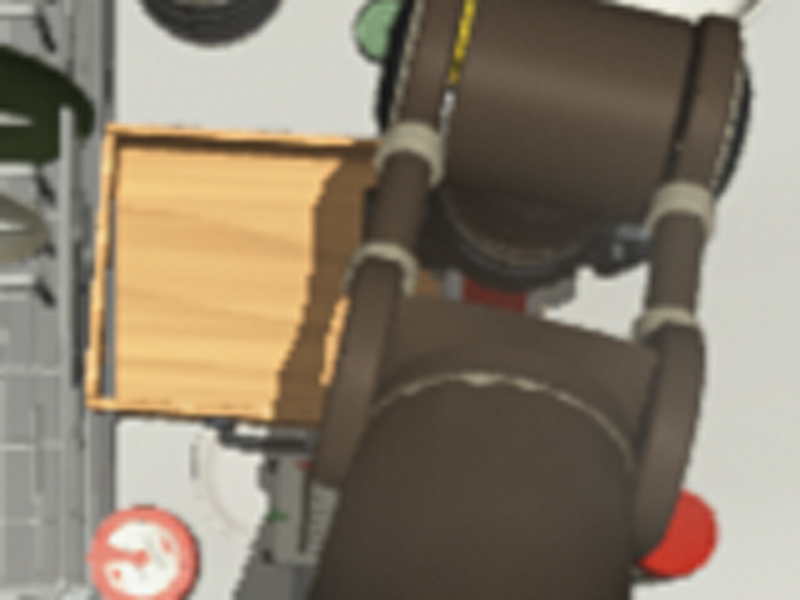

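Request:
step_arm(targets="-0.15 1 0 0 0 0 0;0 1 0 0 0 0 0;0 1 0 0 0 0 0;0 0.8 0 0 0 0 0;0 0.3 0 0 0 0 0;0 0 0 0 0 0 0")

```text
time_s: 29.78
eef_pos: [0.6562, -0.1112, 0.0541]
eef_rot: [0.481, -0.518, 0.52, -0.48]
force: [-0.5, -0.5, -2.3]
width: 0.579
```

```bash
python3 pl.py .656 -.1115 .0515 85.75
```

```text
tcp [ 0.6562 -0.1112  0.0541] d(tool now)cm [ 0.03  0.26 -0.01] d(target axes)cm [ 0.03  0.26 -0.01] rot [-0.  -0.2  0.2] norm 0.3 t 29.775 w 0.579 F [-0.5 -0.5 -2.3]
```

Request:
step_arm(targets="0 0.2 0 0 0 0 0;0 0.1 0 0 0 0 0;0 0.1 0 0 0 0 0")

```text
time_s: 30.15
eef_pos: [0.6571, -0.1114, 0.0509]
eef_rot: [0.481, -0.518, 0.52, -0.48]
force: [0.3, -0.1, -2.4]
width: 0.576
```

Request:
step_arm(targets="0 0.15 0 0 0 0 0;0 0.1 0 0 0 0 0")

```text
time_s: 30.4
eef_pos: [0.6572, -0.1114, 0.0509]
eef_rot: [0.481, -0.518, 0.52, -0.48]
force: [-2.0, 0.3, 2.3]
width: 0.578
```

Request:
step_arm(targets="0 0 0 0 0 0 70;0 0 0 0 0 0 78;0 0 0 0 0 0 80;0 -1 0 0 0 0 80;0 -3 0 0 0 0 80;0 -4 0 0 0 0 100;0 -4 0 0 0 0 100;0 0 0 0 0 0 100")

```text
time_s: 31.4
eef_pos: [0.6588, -0.1115, 0.1768]
eef_rot: [0.48, -0.516, 0.522, -0.481]
force: [0.0, -0.3, 0.6]
width: 1.0
```

Run:
```python
from plant import robot
from h import *
p=shot(robot,'top','top7.png')
print(blob(p,228,250,30,108,.085))
s=robot.read_state();a=np.radians(98.9);print(s["qpos"].round(2));plan(s,[.409,.25,.17],[np.cos(a),np.sin(a)])
```

```text
(array([0.4086, 0.2499]), (0.4090958862304688, 0.24980795288085939), [35.89545440673828, 95.64637756347656], 8.688230514526367)
[-0.23  0.44  1.58 -0.    1.12  1.42]
tcp [ 0.6571 -0.1111  0.1743] d(tool now)cm [-34.09   0.26 -27.53] d(target axes)cm [-39.52   0.43 -18.92] rot [ -0.1 -13.3   0.2] norm 43.8 t 31.45 w 0.998 F [-0.  -1.6 -0.4]
```

View pics/top7.png

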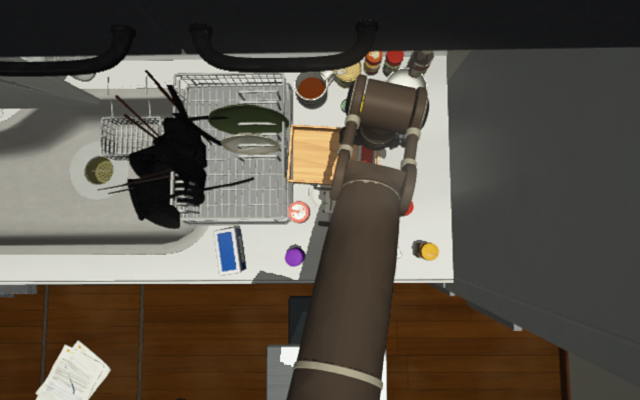

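```bash
cat >> tri.py <<'E'
print('--')
for a in [(253,180),(148,72),(118,96),(101,187)]:
    for b in [(412,168),(398,172),(310,272)]: print(a,b,tri(a,b))
for a,b in [((215,142),(410,225)),((185,120),(520,225)),((205,150),(430,225))]:print(a,b,tri(a,b))
E
python3 tri.py; python3 -c "
import cv2
im=cv2.imread('pics/sc6.png');cv2.imwrite('pics/s6z.png',cv2.resize(im[140:360,360:600],None,fx=3.2,fy=2.7,interpolation=cv2.INTER_CUBIC))
im=cv2.imread('pics/top5.png');cv2.imwrite('pics/t5y.png',cv2.resize(im[60:290,80:310],None,fx=2.6,fy=2.6,interpolation=cv2.INTER_CUBIC))"
```

```text
(array([0.483, 0.091, 0.095]), np.float64(0.01))
(array([0.86 , 0.092, 0.055]), np.float64(0.019))
(array([0.73 , 0.089, 0.14 ]), np.float64(0.002))
(array([0.724, 0.085, 0.168]), np.float64(0.005))
--
(253, 180) (412, 168) (array([0.559, 0.171, 0.242]), np.float64(0.043))
(253, 180) (398, 172) (array([0.567, 0.162, 0.232]), np.float64(0.018))
(253, 180) (310, 272) (array([0.653, 0.143, 0.032]), np.float64(0.15))
(148, 72) (412, 168) (array([0.765, 0.332, 0.381]), np.float64(0.002))
(148, 72) (398, 172) (array([0.772, 0.328, 0.376]), np.float64(0.015))
(148, 72) (310, 272) (array([0.854, 0.339, 0.271]), np.float64(0.124))
(118, 96) (412, 168) (array([0.737, 0.357, 0.384]), np.float64(0.07))
(118, 96) (398, 172) (array([0.745, 0.352, 0.38 ]), np.float64(0.088))
(118, 96) (310, 272) (array([0.827, 0.369, 0.286]), np.float64(0.205))
(101, 187) (412, 168) (array([0.608, 0.342, 0.355]), np.float64(0.201))
(101, 187) (398, 172) (array([0.618, 0.337, 0.353]), np.float64(0.222))
(101, 187) (310, 272) (array([0.708, 0.359, 0.263]), np.float64(0.378))
(215, 142) (410, 225) (array([0.658, 0.259, 0.207]), np.float64(0.024))
(185, 120) (520, 225) (array([0.671, 0.367, 0.274]), np.float64(0.151))
(205, 150) (430, 225) (array([0.638, 0.282, 0.21 ]), np.float64(0.027))
```

View pics/s6z.png

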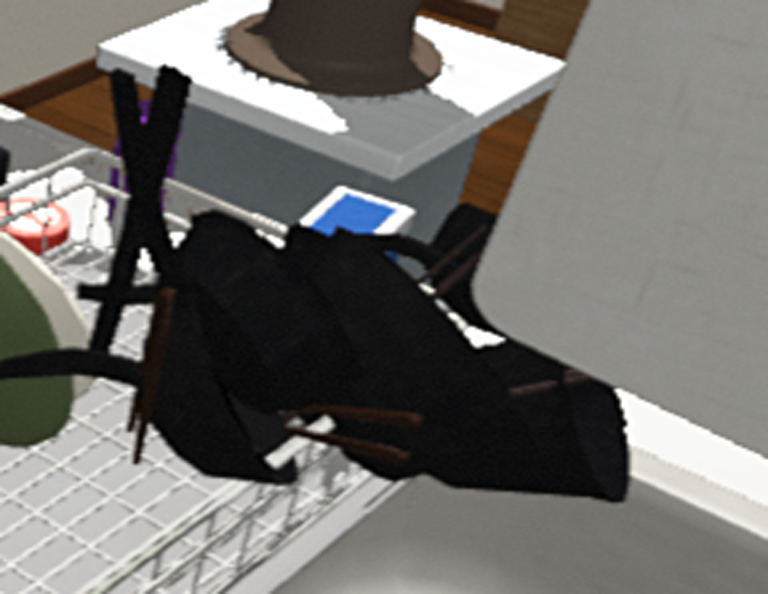

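View pics/t5y.png

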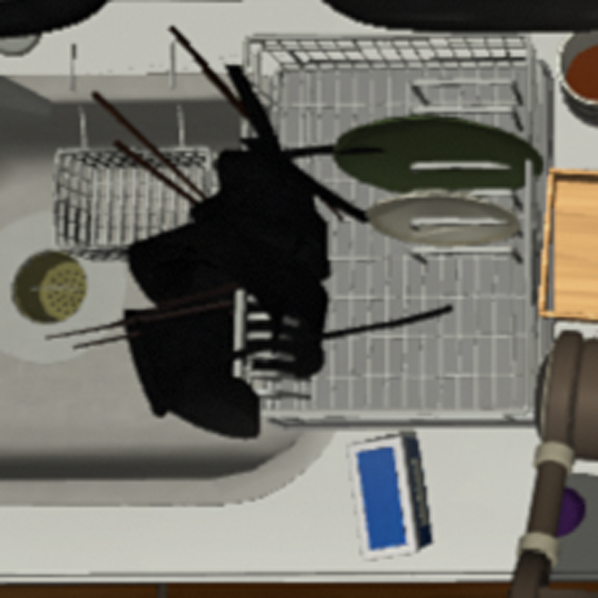

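Request:
step_arm(targets="0 -1 -4 0 0 0 100;0 -1 -5 0 0 0 100;0 0 -5 0 0 0 100;0 0 -5 0 0 0 100;-2 0 -3 0 0 0 100;-5 0 0 0 -2 0 100;-5 0 0 0 -2 0 100;-5 0 0 0 -2 0 100;-5 0 0 0 -2 0 100;-5 0 0 0 -2 0 100;-4 0 0 0 -2 0 100;0 0 0 0 0 0 100")

```text
time_s: 33.05
eef_pos: [0.4112, 0.2249, 0.1709]
eef_rot: [0.543, -0.477, 0.453, -0.521]
force: [-0.1, 0.2, 0.1]
width: 0.997
```

```bash
python3 pl.py .409 .25 .14 98.9
```

```text
tcp [0.4112 0.2249 0.1709] d(tool now)cm [-2.5   3.09  0.26] d(target axes)cm [-2.51  3.09  0.17] rot [ 2.6 -1.2 -0.3] norm 4.0 t 33.05 w 0.997 F [-0.1  0.2  0.1]
```

Request:
step_arm(targets="-2.5 2 0.2 2.6 -1.2 -0.3 100;0 1 0 0 0 0 100;0 0 0 0 0 0 100")

```text
time_s: 33.42
eef_pos: [0.4067, 0.247, 0.1368]
eef_rot: [0.54, -0.46, 0.459, -0.535]
force: [0.1, -0.4, -0.2]
width: 1.002
```

```bash
python3 pl.py .409 .25 .048 98.9;  python3 -c "
from plant import robot
from h import *
p=shot(robot,'top','top8.png');p=shot(robot,'scene','sc8.png')"
```

```text
tcp [0.4067 0.247  0.1368] d(tool now)cm [-0.29  8.88  0.33] d(target axes)cm [-0.26  8.88  0.27] rot [0.4 0.  0.2] norm 8.9 t 33.425 w 1.002 F [ 0.1 -0.4 -0.2]
```

View pics/top8.png

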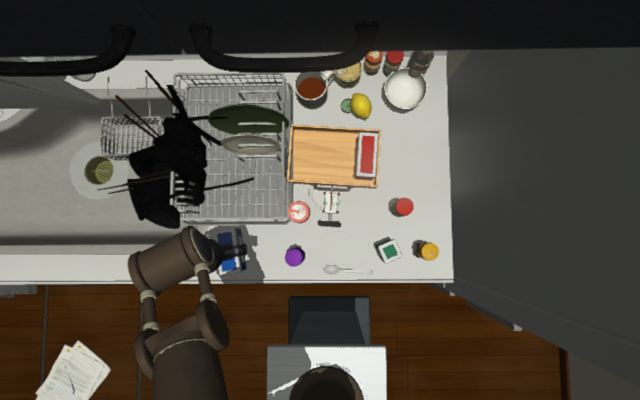

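View pics/sc8.png

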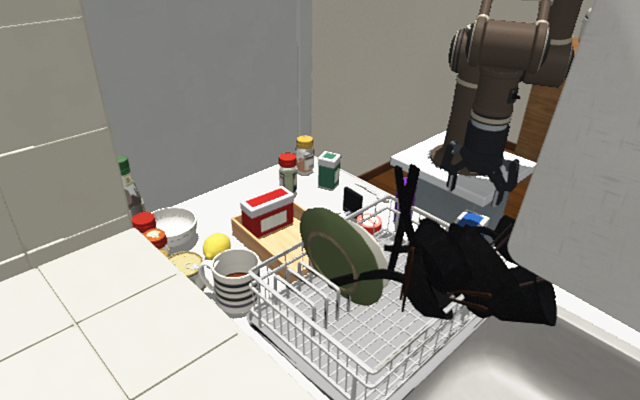

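Request:
step_arm(targets="-0.3 2 0.3 0.4 0 0.2 100;0 2 0 0 0 0 100;0 2 0 0 0 0 100;0 1.8 0 0 0 0 100;0 0.5 0 0 0 0 100;0 0 0 0 0 0 100")

```text
time_s: 34.28
eef_pos: [0.4178, 0.2483, 0.0577]
eef_rot: [-0.531, 0.46, -0.464, 0.539]
force: [0.6, 1.0, -1.0]
width: 1.0
```

```bash
python3 pl.py .409 .25 .048 98.9
```

```text
tcp [0.4178 0.2483 0.0577] d(tool now)cm [-0.29  0.96 -0.86] d(target axes)cm [-0.3   0.97 -0.85] rot [-0.7 -0.5 -0.1] norm 1.3 t 34.275 w 1.0 F [ 0.6  1.  -1. ]
```

Request:
step_arm(targets="-0.2 0.5 -0.8 -0.7 -0.5 -0.1 100;0 0 0 0 0 0 100")

```text
time_s: 34.52
eef_pos: [0.4104, 0.2494, 0.0538]
eef_rot: [-0.537, 0.46, -0.46, 0.538]
force: [0.5, -0.7, 0.0]
width: 0.999
```

```bash
python3 pl.py .409 .25 .048 98.9
```

```text
tcp [0.4104 0.2494 0.0538] d(tool now)cm [-0.08  0.58 -0.13] d(target axes)cm [-0.08  0.58 -0.13] rot [-0.1  0.  -0.1] norm 0.6 t 34.525 w 0.999 F [ 0.5 -0.7  0. ]
```

Request:
step_arm(targets="-0.08 0.55 -0.13 0 0 0 100;0 0 0 0 0 0 70;0 0 0 0 0 0 50;0 0 0 0 0 0 20;0 0 0 0 0 0 0;0 0 0 0 0 0 0;0 0 0 0 0 0 0")

```text
time_s: 35.4
eef_pos: [0.4096, 0.2506, 0.049]
eef_rot: [-0.536, 0.459, -0.46, 0.539]
force: [-0.3, -0.6, -0.4]
width: 0.633
```

```bash
python3 pl.py .409 .25 .048 98.9
```

```text
tcp [0.4096 0.2506 0.049 ] d(tool now)cm [ 0.05  0.1  -0.07] d(target axes)cm [ 0.05  0.1  -0.07] rot [-0.2  0.1 -0.1] norm 0.1 t 35.4 w 0.633 F [-0.3 -0.6 -0.4]
```

Request:
step_arm(targets="0 -2 0 0 0 0 0;0 -4 0 0 0 0 0;0 -5 0 0 0 0 0;0 -5 0 0 0 0 0;0 -1 0 0 0 0 0;0 0 0 0 0 0 0")

```text
time_s: 36.15
eef_pos: [0.4052, 0.2484, 0.2187]
eef_rot: [0.54, -0.461, 0.458, -0.535]
force: [-0.5, -0.2, -3.0]
width: 0.636
```

```bash
python3 pl.py .45 -.02 .20 98.9; python3 pl.py .45 -.02 .20 -4.25
```

```text
tcp [0.4052 0.2484 0.2187] d(tool now)cm [27.2   1.91  0.27] d(target axes)cm [27.21  1.87  0.28] rot [0.4 0.1 0.1] norm 27.3 t 36.15 w 0.636 F [-0.5 -0.2 -3. ]
tcp [0.4052 0.2484 0.2187] d(tool now)cm [27.2   1.91  0.27] d(target axes)cm [  6.46   1.87 -26.43] rot [  0.4 -76.8  -0.2] norm 27.3 t 36.15 w 0.636 F [-0.5 -0.2 -3. ]
```

Request:
step_arm(targets="5 0 0 0 0 0 0;5 0 0 0 0 0 0;5 0 0 0 0 0 0;5 0 0 0 0 0 0;5 0 0 0 0 0 0;0 0 0 0 -9 0 0;0 0 0 0 -10 0 0;0 0 0 0 -10 0 0;0 0 0 0 -10 0 0;0 0 0 0 -10 0 0;0 0 0 0 -10 0 0;0 0 0 0 -10 0 0")

```text
time_s: 37.65
eef_pos: [0.4235, -0.0061, 0.1859]
eef_rot: [0.706, -0.083, 0.038, -0.702]
force: [0.7, -0.7, -1.9]
width: 0.634
```

```bash
python3 pl.py .7027 -.0236 .15 -4.25
```

```text
tcp [ 0.4235 -0.0061  0.1859] d(tool now)cm [27.99  1.79  3.06] d(target axes)cm [27.98  3.59  0.32] rot [ 0.4 -5.6 -3.7] norm 28.2 t 37.65 w 0.634 F [ 0.7 -0.7 -1.9]
```

Request:
step_arm(targets="0 0 0 0.4 -5.6 -3.7 0;4.5 0 0 0 0 0 0;5 0 0 0 0 0 0;5 0 0 0 0 0 0;5 0 0 0 0 0 0;5 0 0 0 0 0 0;2.5 0 0 0 0 0 0;0 0 0 0 0 0 0")

```text
time_s: 38.65
eef_pos: [0.6789, -0.023, 0.1485]
eef_rot: [-0.705, 0.042, -0.007, 0.708]
force: [-0.5, -0.5, -2.7]
width: 0.632
```

```bash
python3 pl.py .7027 -.0236 .11 -4.25
```

```text
tcp [ 0.6789 -0.023   0.1485] d(tool now)cm [2.57 3.73 0.1 ] d(target axes)cm [2.38 3.85 0.12] rot [-0.1  0.3 -2.8] norm 4.5 t 38.65 w 0.632 F [-0.5 -0.5 -2.7]
```

Request:
step_arm(targets="2.3 0.5 0.1 0 0.3 -2.8 0;0 1 0 0 0 0 0;0 0 0 0 0 0 0")

```text
time_s: 39.02
eef_pos: [0.6937, -0.0228, 0.1237]
eef_rot: [-0.706, 0.032, -0.02, 0.707]
force: [-0.2, -0.1, -2.3]
width: 0.633
```

```bash
python3 pl.py .7027 -.0236 .11 -4.25;  python3 -c "
from plant import robot
from h import *
p=shot(robot,'top','top9.png');q=shot(robot,'scene','sc9.png')
cv2.imwrite('pics/t9z.png',cv2.resize(p['color'][70:220,250:430,::-1],None,fx=4,fy=4,interpolation=cv2.INTER_CUBIC))
cv2.imwrite('pics/s9z.png',cv2.resize(q['color'][100:300,180:400,::-1],None,fx=3,fy=3,interpolation=cv2.INTER_CUBIC))"
```

```text
tcp [ 0.6937 -0.0228  0.1237] d(tool now)cm [ 0.93  1.35 -0.01] d(target axes)cm [ 0.9   1.37 -0.01] rot [-0.1 -0.  -1. ] norm 1.6 t 39.025 w 0.633 F [-0.2 -0.1 -2.3]
```

View pics/t9z.png

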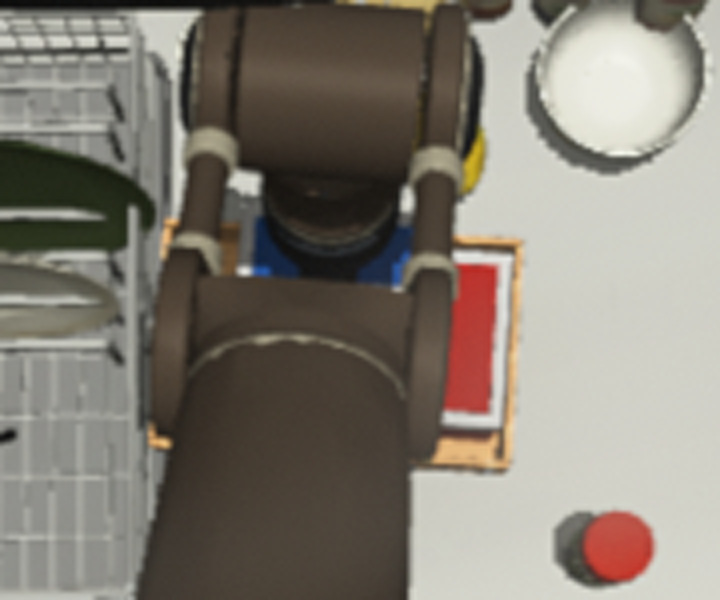

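View pics/s9z.png

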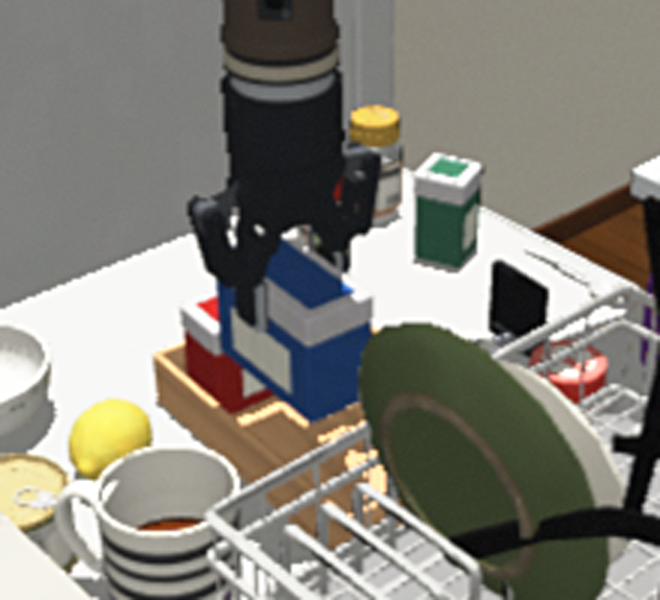

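Run:
```python
from h import *
from tr import *
import cv2
from plant import robot
p=robot.camera("top"); p["color"]=cv2.imread("pics/top8.png")[:,:,::-1].copy()
b=blob(p,367,156,28,0,.085);print(b)
d=np.array(b[1])-C;print("local",np.array([np.cos(A)*d[0]+np.sin(A)*d[1],-np.sin(A)*d[0]+np.cos(A)*d[1]]).round(4))
```

```text
(array([ 0.6553, -0.1107]), (0.6555278930664062, -0.11073664855957031), [31.5755558013916, 96.81108856201172], -4.4065399169921875)
local [ 0.0014 -0.0864]
```

Request:
step_arm(targets="0.85 1 0 0 0 -1 0;0 1 0 0 0 0 0;0 0 0 0 0 0 0")

```text
time_s: 39.55
eef_pos: [0.7057, -0.0238, 0.1065]
eef_rot: [-0.706, 0.023, -0.03, 0.707]
force: [-0.3, 0.1, -2.9]
width: 0.632
```

```bash
python3 pl.py .7017 -.0236 .06 -4.25
```

```text
tcp [ 0.7057 -0.0238  0.1065] d(tool now)cm [-0.45  4.65 -0.02] d(target axes)cm [-0.4   4.65 -0.01] rot [-0.1 -0.   0.6] norm 4.7 t 39.55 w 0.632 F [-0.3  0.1 -2.9]
```

Request:
step_arm(targets="-0.4 0 0 0 0 0.6 0;0 0 0 0 0 0 0")

```text
time_s: 39.8
eef_pos: [0.7015, -0.0235, 0.1065]
eef_rot: [-0.706, 0.027, -0.026, 0.707]
force: [-0.1, -0.3, -2.6]
width: 0.636
```

```bash
python3 pl.py .7017 -.0236 .06 -4.25
```

```text
tcp [ 0.7015 -0.0235  0.1065] d(tool now)cm [ 0.03  4.65 -0.02] d(target axes)cm [ 0.02  4.65 -0.01] rot [-0.1 -0.  -0.1] norm 4.7 t 39.8 w 0.636 F [-0.1 -0.3 -2.6]
```

Request:
step_arm(targets="0 1 0 0 0 0 0;0 1 0 0 0 0 0;0 1 0 0 0 0 0;0 0.8 0 0 0 0 0;0 0.5 0 0 0 0 0;0 0 0 0 0 0 0")

```text
time_s: 40.55
eef_pos: [0.7009, -0.0234, 0.0597]
eef_rot: [-0.706, 0.027, -0.025, 0.707]
force: [0.0, -0.2, -2.3]
width: 0.635
```

```bash
python3 pl.py .7017 -.0236 .054 -4.25
```

```text
tcp [ 0.7009 -0.0234  0.0597] d(tool now)cm [ 0.08  0.57 -0.02] d(target axes)cm [ 0.08  0.57 -0.02] rot [-0.1 -0.  -0.2] norm 0.6 t 40.55 w 0.635 F [ 0.  -0.2 -2.3]
```

Request:
step_arm(targets="0.05 0.3 0 0 0 0 0;0 0.2 0 0 0 0 0;0 0.15 0 0 0 0 0")

```text
time_s: 40.92
eef_pos: [0.7025, -0.0236, 0.0541]
eef_rot: [-0.706, 0.026, -0.026, 0.707]
force: [-2.2, -1.5, 2.5]
width: 0.632
```

Request:
step_arm(targets="0 0.1 0 0 0 0 0;0 0.1 0 0 0 0 0")

```text
time_s: 41.18
eef_pos: [0.7025, -0.0236, 0.054]
eef_rot: [-0.706, 0.027, -0.026, 0.707]
force: [-3.4, -0.0, 4.6]
width: 0.636
```

Request:
step_arm(targets="0 0 0 0 0 0 76;0 0 0 0 0 0 78;0 0 0 0 0 0 78;0 -1 0 0 0 0 78;0 -3 0 0 0 0 78;0 -4 0 0 0 0 100;0 -4 0 0 0 0 100;-4 0 0 0 0 0 100;-5 0 0 0 0 0 100;-5 0 2 0 0 0 100;-5 0 3 0 0 0 100;-3 0 3 0 0 0 100")

```text
time_s: 42.68
eef_pos: [0.4903, 0.0721, 0.1831]
eef_rot: [-0.706, 0.022, -0.034, 0.707]
force: [0.8, 0.1, 0.5]
width: 0.999
```

```bash
python3 - <<'E'
from plant import robot
from h import *
from tr import *
p=shot(robot,'top','top10.png')
b=blob(p,332,142,35,108,.09);print(b)
d=np.array(b[1])-C;print("local",np.array([np.cos(A)*d[0]+np.sin(A)*d[1],-np.sin(A)*d[0]+np.cos(A)*d[1]]).round(4))
E
python3 pl.py .4073 -.1643 .15 22.7
```

```text
(array([ 0.7042, -0.0245]), (0.7042833862304687, -0.024536746978759766), [35.79145431518555, 95.37296295166016], 85.48673248291016)
local [0.0437 0.0032]
tcp [0.4867 0.0753 0.1825] d(tool now)cm [ -6.1    3.09 -24.51] d(target axes)cm [-16.57   3.25 -19.04] rot [ -0.  -27.1   0.7] norm 25.4 t 42.725 w 1.001 F [-4.   2.6 -1. ]
```

View pics/top10.png

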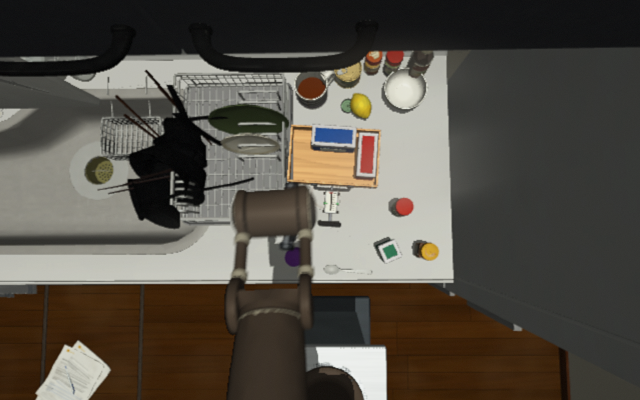

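Request:
step_arm(targets="0 0 -4.5 0 0 0 100;-1 0 -5 0 0 0 100;-1 0 -5 0 0 0 100;-1 0 -5 0 0 0 100;-1 0 -4 0 0 0 100;-1 0 0 0 -9 0 100;-1 0 0 0 -9 0 100;0 0 0 0 -9 0 100;0 0 0 0 0 0 100")

```text
time_s: 43.85
eef_pos: [0.412, -0.1649, 0.1896]
eef_rot: [0.696, 0.155, -0.134, -0.688]
force: [-0.2, 0.8, -0.4]
width: 0.998
```

```bash
python3 pl.py .4073 -.1643 .12 22.7
```

```text
tcp [ 0.412  -0.1649  0.1896] d(tool now)cm [-0.59  6.94  0.36] d(target axes)cm [-0.41  6.96  0.24] rot [0.9 0.9 1.5] norm 7.0 t 43.85 w 0.998 F [-0.2  0.8 -0.4]
```

Request:
step_arm(targets="-0.5 3 0.3 0.9 0.9 1.5 100;0 3 0 0 0 0 100;0 0.5 0 0 0 0 100;0 0 0 0 0 0 100")

```text
time_s: 44.35
eef_pos: [0.4103, -0.1658, 0.1263]
eef_rot: [0.696, 0.138, -0.134, -0.692]
force: [-0.0, -0.2, -0.7]
width: 1.0
```

```bash
python3 pl.py .4073 -.1643 .047 22.7
```

```text
tcp [ 0.4103 -0.1658  0.1263] d(tool now)cm [-0.26  7.93  0.3 ] d(target axes)cm [-0.22  7.93  0.26] rot [ 0.3 -0.5  0.3] norm 7.9 t 44.35 w 1.0 F [-0.  -0.2 -0.7]
```

Request:
step_arm(targets="-0.25 2 0.3 0.3 -0.5 0.3 100;0 2 0 0 0 0 100;0 1.5 0 0 0 0 100;0 1 0 0 0 0 100;0 0 0 0 0 0 100")

```text
time_s: 44.98
eef_pos: [0.4127, -0.1668, 0.0651]
eef_rot: [0.696, 0.141, -0.135, -0.691]
force: [0.3, 0.3, -0.0]
width: 1.002
```

```bash
python3 pl.py .4073 -.1643 .047 22.7
```

```text
tcp [ 0.4127 -0.1668  0.0651] d(tool now)cm [-0.42  1.8   0.45] d(target axes)cm [-0.4   1.81  0.44] rot [ 0.5 -0.1  0.4] norm 1.9 t 44.975 w 1.002 F [ 0.3  0.3 -0. ]
```

Request:
step_arm(targets="-0.4 1 0.4 0.5 0 0.4 100;0 0.7 0.1 0 0 0 100;0 0 0 0 0 0 100")

```text
time_s: 45.35
eef_pos: [0.4077, -0.164, 0.0478]
eef_rot: [0.694, 0.139, -0.138, -0.693]
force: [0.0, 0.1, 1.2]
width: 0.997
```

```bash
python3 pl.py .4073 -.1643 .047 22.7
```

```text
tcp [ 0.4077 -0.164   0.0478] d(tool now)cm [-0.04  0.08 -0.01] d(target axes)cm [-0.04  0.08 -0.01] rot [ 0.1 -0.2  0. ] norm 0.1 t 45.35 w 0.997 F [0.  0.1 1.2]
```

Request:
step_arm(targets="0 0 0 0 0 0 70;0 0 0 0 0 0 50;0 0 0 0 0 0 20;0 0 0 0 0 0 0;0 0 0 0 0 0 0;0 0 0 0 0 0 0;0 0 0 0 0 0 0")

```text
time_s: 46.22
eef_pos: [0.4078, -0.1642, 0.0482]
eef_rot: [0.694, 0.139, -0.138, -0.693]
force: [-0.6, -0.3, -0.7]
width: 0.559
```

Request:
step_arm(targets="0 -2 0 0 0 0 0;0 -4 0 0 0 0 0;0 -5 0 0 0 0 0;0 -4 0 0 0 0 0;0 0 0 0 9 0 0;0 0 0 0 9 0 0;0 0 0 0 9 0 0;0 0 0 0 0 0 0")

```text
time_s: 47.22
eef_pos: [0.4054, -0.162, 0.2001]
eef_rot: [-0.706, 0.033, -0.032, 0.707]
force: [0.4, -1.0, -2.1]
width: 0.553
```

```bash
python3 pl.py .6133 -.0531 .18 -4.25
```

```text
tcp [ 0.4054 -0.162   0.2001] d(tool now)cm [19.71  2.   12.74] d(target axes)cm [19.92  2.01 12.41] rot [-0.1 -1.  -0.1] norm 23.6 t 47.225 w 0.553 F [ 0.4 -1.  -2.1]
```

Request:
step_arm(targets="3.5 0 2.2 0 -1 0 0;4.2 0 2.6 0 0 0 0;4.2 0 2.6 0 0 0 0;4.2 0 2.6 0 0 0 0;3.5 0 2.4 0 0 0 0;0 0 0 0 0 0 0")

```text
time_s: 47.98
eef_pos: [0.614, -0.0488, 0.1955]
eef_rot: [-0.706, 0.023, -0.018, 0.708]
force: [-0.6, 0.0, -1.8]
width: 0.557
```

```bash
python3 pl.py .6133 -.0531 .11 -4.25
```

```text
tcp [ 0.614  -0.0488  0.1955] d(tool now)cm [ 0.01  8.55 -0.45] d(target axes)cm [-0.04  8.55 -0.44] rot [-0.1  0.9 -0.3] norm 8.6 t 47.975 w 0.557 F [-0.6  0.  -1.8]
```

Request:
step_arm(targets="0 3 -0.4 -0.1 0.9 -0.3 0;0 3 0 0 0 0 0;0 1.5 0 0 0 0 0;0 0 0 0 0 0 0")

```text
time_s: 48.48
eef_pos: [0.6105, -0.0536, 0.1171]
eef_rot: [0.707, -0.026, 0.022, -0.707]
force: [-0.2, -0.3, -2.5]
width: 0.557
```

```bash
python3 pl.py .6133 -.0531 .054 -4.25
```

```text
tcp [ 0.6105 -0.0536  0.1171] d(tool now)cm [0.31 6.31 0.07] d(target axes)cm [0.27 6.31 0.07] rot [ 0.   0.4 -0.3] norm 6.3 t 48.475 w 0.557 F [-0.2 -0.3 -2.5]
```

Request:
step_arm(targets="0.3 1 0.1 0 0.4 -0.3 0;0 0.8 0 0 0 0 0;0 0 0 0 0 0 0")

```text
time_s: 48.85
eef_pos: [0.6153, -0.0534, 0.1004]
eef_rot: [0.707, -0.025, 0.028, -0.706]
force: [-0.2, 1.5, -1.0]
width: 0.554
```

```bash
python3 pl.py .6133 -.0531 .054 -4.25
```

```text
tcp [ 0.6153 -0.0534  0.1004] d(tool now)cm [-0.22  4.64  0.02] d(target axes)cm [-0.2   4.64  0.02] rot [0.  0.  0.2] norm 4.6 t 48.85 w 0.554 F [-0.2  1.5 -1. ]
```

Request:
step_arm(targets="-0.15 0.8 0 0 0 0.2 0;0 1 0 0 0 0 0;0 1 0 0 0 0 0;0 0.8 0 0 0 0 0;0 0.5 0 0 0 0 0;0 0 0 0 0 0 0")

```text
time_s: 49.6
eef_pos: [0.6141, -0.0533, 0.0568]
eef_rot: [0.707, -0.026, 0.026, -0.706]
force: [0.3, -0.0, -2.0]
width: 0.557
```

```bash
python3 pl.py .6133 -.0531 .053 -4.25
```

```text
tcp [ 0.6141 -0.0533  0.0568] d(tool now)cm [-0.08  0.38  0.01] d(target axes)cm [-0.08  0.38  0.01] rot [0. 0. 0.] norm 0.4 t 49.6 w 0.557 F [ 0.3 -0.  -2. ]
```

Request:
step_arm(targets="0 0.3 0 0 0 0 0;0 0.15 0 0 0 0 0;0 0.1 0 0 0 0 0;0 0.1 0 0 0 0 0")

```text
time_s: 50.1
eef_pos: [0.6145, -0.0534, 0.0532]
eef_rot: [0.707, -0.026, 0.026, -0.706]
force: [-4.1, -0.0, 5.3]
width: 0.549
```

Request:
step_arm(targets="0 0 0 0 0 0 72;0 0 0 0 0 0 78;0 0 0 0 0 0 78;0 -1 0 0 0 0 78;0 -3 0 0 0 0 78;0 -4 0 0 0 0 100;0 -4 0 0 0 0 100;-4 0 -4 0 0 0 100;-4 0 -4 0 0 0 100;-4 0 -4 0 0 0 100;-4 0 -4 0 0 0 100;-3 0 -3 0 0 0 100")

```text
time_s: 51.6
eef_pos: [0.4135, -0.2338, 0.1833]
eef_rot: [0.709, -0.017, 0.03, -0.704]
force: [0.7, -0.4, 0.3]
width: 1.0
```

```bash
python3 - <<'E'
from plant import robot
from h import *
p=shot(robot,'top','top11.png')
s=robot.read_state()
for n,a in dict(sug=(340,170,20,75,.09),herb=(403,207,20,0,.108),pep=(430,251,20,20,.1)).items(): print(n,blob(p,*a))
E
python3 pl.py .4073 -.2566 .15 -4.25
```

```text
sug (array([ 0.6166, -0.0473]), (0.6148466186523438, -0.05245927429199219), [23.607128143310547, 24.05437469482422], -3.9852523803710938)
herb (array([ 0.5181, -0.1985]), (0.517891357421875, -0.19856282043457033), [44.21858215332031, 44.688533782958984], 89.52938842773438)
pep (array([ 0.4221, -0.2379]), (0.4222520751953125, -0.23597099304199218), [10.06113338470459, 16.220178604125977], -30.291580200195312)
tcp [ 0.4102 -0.236   0.183 ] d(tool now)cm [-0.2   3.31 -2.04] d(target axes)cm [-0.13  3.3  -2.07] rot [0.5 0.4 0.9] norm 3.9 t 51.65 w 1.0 F [-2.9 -1.4 -0.8]
```

View pics/top11.png

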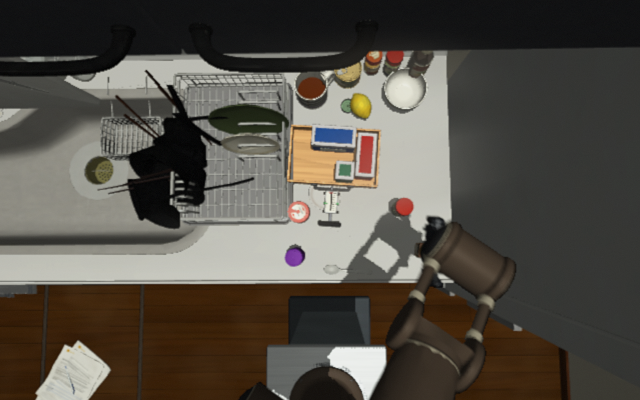

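```bash
python3 -c "
from plant import robot
from h import *
p=shot(robot,'scene','sc11.png');print(robot.read_state()['qpos'].round(2))"
```

```text
[-0.61  0.06  2.04  0.    1.03 -0.54]
```

View pics/sc11.png

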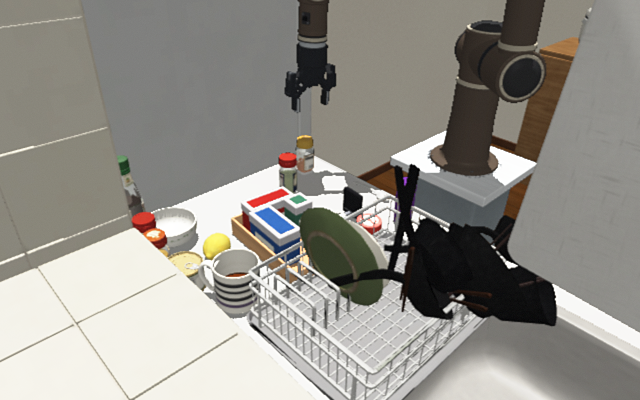

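Request:
step_arm(targets="-0.2 2 -2 0.5 0.4 0.9 100;0 1.5 0 0 0 0 100;0 0 0 0 0 0 100")

```text
time_s: 52.08
eef_pos: [0.4112, -0.2548, 0.1494]
eef_rot: [-0.706, 0.026, -0.03, 0.707]
force: [-0.3, -0.4, 0.6]
width: 1.002
```

```bash
python3 pl.py .4073 -.2566 .053 -4.25
```

```text
tcp [ 0.4112 -0.2548  0.1494] d(tool now)cm [-0.44  9.63 -0.22] d(target axes)cm [-0.38  9.64 -0.21] rot [-0.1 -0.3  0.4] norm 9.6 t 52.075 w 1.002 F [-0.3 -0.4  0.6]
```

Request:
step_arm(targets="-0.4 2 -0.2 0 -0.3 0.4 100;0 2 0 0 0 0 100;0 2 0 0 0 0 100;0 1.5 0 0 0 0 100;0 1 0 0 0 0 100;0 0 0 0 0 0 100")

```text
time_s: 52.82
eef_pos: [0.4129, -0.2538, 0.065]
eef_rot: [0.707, -0.022, 0.026, -0.706]
force: [-1.2, 0.5, 0.3]
width: 1.002
```

```bash
python3 pl.py .4073 -.2566 .053 -4.25
```

```text
tcp [ 0.4129 -0.2538  0.065 ] d(tool now)cm [-0.54  1.2  -0.32] d(target axes)cm [-0.53  1.2  -0.32] rot [0.1 0.4 0.3] norm 1.4 t 52.825 w 1.002 F [-1.2  0.5  0.3]
```

Request:
step_arm(targets="-0.5 0.8 -0.3 0.1 0.4 0.3 100;0 0.3 0 0 0 0 100;0 0 0 0 0 0 100")

```text
time_s: 53.2
eef_pos: [0.4084, -0.2575, 0.0545]
eef_rot: [0.707, -0.026, 0.027, -0.706]
force: [-0.1, -0.5, 0.3]
width: 1.001
```

```bash
python3 pl.py .4073 -.2566 .053 -4.25
```

```text
tcp [ 0.4084 -0.2575  0.0545] d(tool now)cm [-0.12  0.15  0.08] d(target axes)cm [-0.12  0.15  0.08] rot [ 0.  -0.   0.2] norm 0.2 t 53.2 w 1.001 F [-0.1 -0.5  0.3]
```

Request:
step_arm(targets="-0.1 0.1 0.08 0 0 0 100;0 0 0 0 0 0 70;0 0 0 0 0 0 50;0 0 0 0 0 0 20;0 0 0 0 0 0 0;0 0 0 0 0 0 0;0 0 0 0 0 0 0;0 0 0 0 0 0 0")

```text
time_s: 54.2
eef_pos: [0.4074, -0.257, 0.0542]
eef_rot: [0.707, -0.025, 0.028, -0.706]
force: [-1.2, 0.2, 1.0]
width: 0.505
```

```bash
python3 pl.py .4073 -.2566 .053 -4.25
```

```text
tcp [ 0.4074 -0.257   0.0542] d(tool now)cm [-0.02  0.12  0.04] d(target axes)cm [-0.02  0.12  0.04] rot [ 0.1 -0.   0.2] norm 0.1 t 54.2 w 0.505 F [-1.2  0.2  1. ]
```

Request:
step_arm(targets="0 -2 0 0 0 0 0;0 -4 0 0 0 0 0;0 -5 0 0 0 0 0;0 -5 0 0 0 0 0;0 0 0 0 0 0 0")

```text
time_s: 54.82
eef_pos: [0.4065, -0.2557, 0.2166]
eef_rot: [-0.706, 0.026, -0.027, 0.707]
force: [-0.2, -0.1, -1.0]
width: 0.504
```

```bash
python3 pl.py .6161 -.0011 .2 -4.25
```

```text
tcp [ 0.4065 -0.2557  0.2166] d(tool now)cm [18.98  1.72 26.96] d(target axes)cm [19.02  1.66 26.94] rot [-0.1 -0.1  0.1] norm 33.0 t 54.825 w 0.504 F [-0.2 -0.1 -1. ]
```

Request:
step_arm(targets="2.5 0 3.5 0 0 0 0;3 0 4.2 0 0 0 0;3 0 4.2 0 0 0 0;3 0 4.2 0 0 0 0;3 0 4.2 0 0 0 0;2.5 0 3.6 0 0 0 0;2 0 2.5 0 0 0 0;0 0 0 0 0 0 0")

```text
time_s: 55.82
eef_pos: [0.6151, 0.0025, 0.2011]
eef_rot: [-0.705, 0.034, -0.022, 0.708]
force: [-1.1, -0.0, -1.3]
width: 0.503
```

```bash
python3 pl.py .6161 -.0011 .12 -4.25
```

```text
tcp [0.6151 0.0025 0.2011] d(tool now)cm [ 0.27  8.1  -0.38] d(target axes)cm [ 0.12  8.11 -0.35] rot [-0.2 -0.3 -1. ] norm 8.1 t 55.825 w 0.503 F [-1.1 -0.  -1.3]
```

Request:
step_arm(targets="0.1 3 -0.35 -0.2 -0.3 -1 0;0 3 0 0 0 0 0;0 1.5 0 0 0 0 0;0 0 0 0 0 0 0")

```text
time_s: 56.32
eef_pos: [0.6103, -0.0022, 0.1187]
eef_rot: [-0.707, 0.029, -0.023, 0.707]
force: [0.4, -0.1, -1.3]
width: 0.5
```

```bash
python3 pl.py .6161 -.0011 .06 -4.25
```

```text
tcp [ 0.6103 -0.0022  0.1187] d(tool now)cm [0.62 5.86 0.15] d(target axes)cm [0.57 5.87 0.15] rot [ 0.   0.  -0.5] norm 5.9 t 56.325 w 0.5 F [ 0.4 -0.1 -1.3]
```

Request:
step_arm(targets="0.5 0 0.15 0 0 -0.5 0;0 0 0 0 0 0 0")

```text
time_s: 56.58
eef_pos: [0.6169, -0.0016, 0.1203]
eef_rot: [0.707, -0.025, 0.027, -0.706]
force: [-0.0, 0.3, -1.1]
width: 0.503
```

```bash
python3 pl.py .6161 -.0011 .06 -4.25
```

```text
tcp [ 0.6169 -0.0016  0.1203] d(tool now)cm [-0.1   6.03  0.05] d(target axes)cm [-0.08  6.03  0.04] rot [ 0.  -0.   0.2] norm 6.0 t 56.575 w 0.503 F [-0.   0.3 -1.1]
```

Request:
step_arm(targets="-0.1 1.5 0.05 0 0 0.2 0;0 1.5 0 0 0 0 0;0 1.2 0 0 0 0 0;0 0.8 0 0 0 0 0;0 0.5 0 0 0 0 0;0 0 0 0 0 0 0")

```text
time_s: 57.32
eef_pos: [0.6165, -0.001, 0.0622]
eef_rot: [0.707, -0.026, 0.026, -0.706]
force: [0.1, -0.1, -0.8]
width: 0.5
```

```bash
python3 pl.py .6161 -.0011 .059 -4.25
```

```text
tcp [ 0.6165 -0.001   0.0622] d(tool now)cm [-0.04  0.32 -0.01] d(target axes)cm [-0.04  0.32 -0.01] rot [0. 0. 0.] norm 0.3 t 57.325 w 0.5 F [ 0.1 -0.1 -0.8]
```

Request:
step_arm(targets="0 0.25 0 0 0 0 0;0 0.1 0 0 0 0 0;0 0.1 0 0 0 0 0;0 0.1 0 0 0 0 0")

```text
time_s: 57.82
eef_pos: [0.6171, -0.0011, 0.0592]
eef_rot: [0.707, -0.026, 0.026, -0.706]
force: [-3.3, -0.4, 5.0]
width: 0.498
```

Request:
step_arm(targets="0 0 0 0 0 0 65;0 0 0 0 0 0 74;0 0 0 0 0 0 74;0 -1 0 0 0 0 74;0 -3 0 0 0 0 74;0 -4 0 0 0 0 90;0 -4 0 0 0 0 100;-2 0 -4 0 0 0 100;-2 0 -4.5 0 0 0 100;-2 0 -4.5 0 0 0 100;-2 0 -4 0 0 0 100;0 0 0 0 0 0 100")

```text
time_s: 59.32
eef_pos: [0.5269, -0.1695, 0.1899]
eef_rot: [0.708, -0.02, 0.03, -0.705]
force: [0.7, 0.3, 0.2]
width: 0.997
```

```bash
python3 -c "
from plant import robot
from h import *
p=shot(robot,'top','top12.png')"
python3 pl.py .5184 -.1985 .13 -4.25
```

```text
tcp [ 0.5277 -0.1684  0.19  ] d(tool now)cm [-0.82  6.   -3.05] d(target axes)cm [-0.71  6.   -3.07] rot [0.2 0.2 0.9] norm 6.8 t 59.375 w 1.003 F [-0.   0.4  1. ]
```

View pics/top12.png

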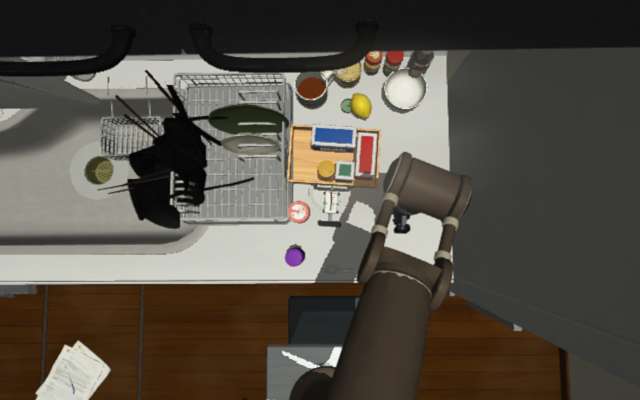

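Request:
step_arm(targets="-0.8 2 -3 0.2 0.2 0.9 100;0 1.5 0 0 0 0 100;0 0 0 0 0 0 100")

```text
time_s: 59.75
eef_pos: [0.5207, -0.196, 0.1558]
eef_rot: [-0.706, 0.024, -0.027, 0.707]
force: [0.6, 0.2, 0.4]
width: 1.002
```

```bash
python3 pl.py .5184 -.1985 .06 -4.25
```

```text
tcp [ 0.5207 -0.196   0.1558] d(tool now)cm [-0.25  9.58 -0.28] d(target axes)cm [-0.21  9.58 -0.27] rot [-0.1  0.2  0.2] norm 9.6 t 59.75 w 1.002 F [0.6 0.2 0.4]
```

Request:
step_arm(targets="-0.2 2 -0.3 0 0.2 0.2 100;0 2 0 0 0 0 100;0 2 0 0 0 0 100;0 1.5 0 0 0 0 100;0 1 0 0 0 0 100;0 0 0 0 0 0 100")

```text
time_s: 60.5
eef_pos: [0.5203, -0.1949, 0.0661]
eef_rot: [-0.706, 0.024, -0.025, 0.707]
force: [0.1, 0.4, 0.5]
width: 1.002
```

```bash
python3 pl.py .5184 -.1985 .06 -4.25
```

```text
tcp [ 0.5203 -0.1949  0.0661] d(tool now)cm [-0.17  0.6  -0.37] d(target axes)cm [-0.17  0.61 -0.37] rot [-0.1  0.3  0.1] norm 0.7 t 60.5 w 1.002 F [0.1 0.4 0.5]
```

Request:
step_arm(targets="-0.17 0.6 -0.35 0 0.3 0 100;0 0 0 0 0 0 100;0 0 -0.05 0 0 0 70;0 0 0 0 0 0 50;0 0 0 0 0 0 20;0 0 0 0 0 0 0;0 0 0 0 0 0 0;0 0 0 0 0 0 0;0 0 0 0 0 0 0")

```text
time_s: 61.62
eef_pos: [0.5199, -0.2, 0.0619]
eef_rot: [-0.707, 0.025, -0.029, 0.707]
force: [-0.4, -0.1, 0.3]
width: 0.507
```

```bash
python3 pl.py .5184 -.1985 .06 -4.25
```

```text
tcp [ 0.5199 -0.2     0.0619] d(tool now)cm [-0.16  0.19  0.14] d(target axes)cm [-0.16  0.19  0.14] rot [-0.  -0.1  0.3] norm 0.3 t 61.625 w 0.507 F [-0.4 -0.1  0.3]
```

Request:
step_arm(targets="0 -2 0 0 0 0 0;0 -4 0 0 0 0 0;0 -5 0 0 0 0 0;0 -5 0 0 0 0 0;0 0 0 0 0 0 0")

```text
time_s: 62.25
eef_pos: [0.518, -0.1993, 0.2242]
eef_rot: [-0.706, 0.026, -0.027, 0.707]
force: [1.2, -0.0, -1.6]
width: 0.51
```

```bash
python3 pl.py .6198 .0487 .2 -4.25
```

```text
tcp [ 0.518  -0.1993  0.2242] d(tool now)cm [ 8.28  2.49 25.49] d(target axes)cm [ 8.32  2.42 25.49] rot [-0.1 -0.1  0.1] norm 26.9 t 62.25 w 0.51 F [ 1.2 -0.  -1.6]
```

Request:
step_arm(targets="1.2 0 3.5 0 0 0 0;1.4 0 4.5 0 0 0 0;1.4 0 4.5 0 0 0 0;1.4 0 4.5 0 0 0 0;1.3 0 4.2 0 0 0 0;1 0 3.3 0 0 0 0;0 0 0 0 0 0 0")

```text
time_s: 63.12
eef_pos: [0.6093, 0.0465, 0.2118]
eef_rot: [-0.705, 0.033, -0.022, 0.708]
force: [-0.7, 0.2, -1.0]
width: 0.509
```

```bash
python3 pl.py .6198 .0490 .14 -4.25; python3 -c "
from plant import robot
from h import *
p=shot(robot,'top','top13.png')
q=shot(robot,'scene','sc13.png')
cv2.imwrite('pics/s13z.png',cv2.resize(q['color'][100:300,220:440,::-1],None,fx=3,fy=3,interpolation=cv2.INTER_CUBIC))"
```

```text
tcp [0.6093 0.0465 0.2118] d(tool now)cm [1.15 7.16 0.32] d(target axes)cm [1.03 7.18 0.33] rot [-0.2 -0.2 -0.9] norm 7.3 t 63.125 w 0.509 F [-0.7  0.2 -1. ]
```

View pics/s13z.png

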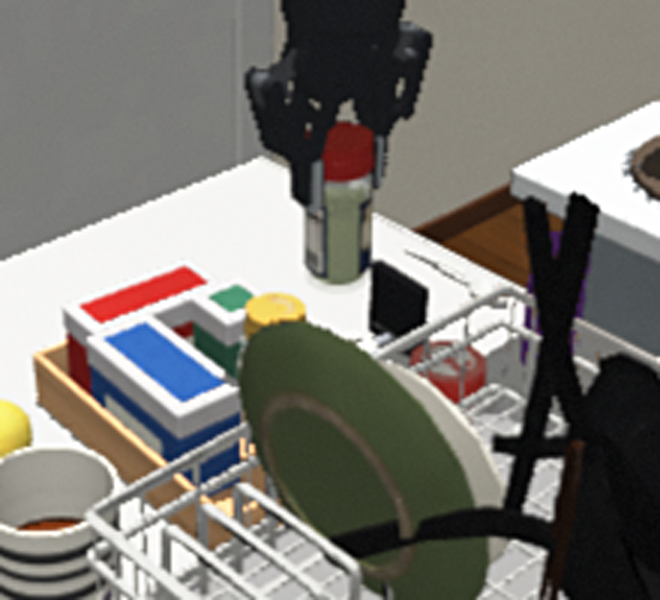

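View pics/top13.png

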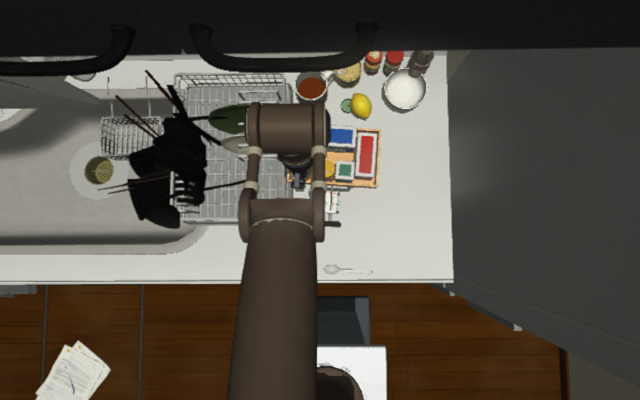

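Run:
```python
from plant import robot
from h import *
p=robot.camera("top")
for z in (.08,.11,.14):print([p2w(p,280,v,z).round(3)[:2] for v in (140,146,151)],p2w(p,265,156,z).round(3)[:2])
```

```text
[array([0.695, 0.114]), array([0.68 , 0.114]), array([0.666, 0.114])] [0.654 0.153]
[array([0.689, 0.111]), array([0.673, 0.111]), array([0.661, 0.11 ])] [0.648 0.148]
[array([0.682, 0.107]), array([0.667, 0.107]), array([0.655, 0.107])] [0.643 0.144]
```

Request:
step_arm(targets="1.1 2 0.3 -0.2 -0.2 -0.9 0;0 2 0 0 0 0 0;0 2 0 0 0 0 0;0 0 0 0 0 0 0")

```text
time_s: 63.78
eef_pos: [0.6181, 0.0396, 0.15]
eef_rot: [0.708, -0.031, 0.029, -0.705]
force: [-0.6, 0.4, -0.6]
width: 0.506
```

```bash
python3 pl.py .6198 .0490 .12 -4.25
```

```text
tcp [0.6181 0.0396 0.15  ] d(tool now)cm [0.1  2.99 0.96] d(target axes)cm [0.1  3.   0.95] rot [ 0.2 -0.6 -0.1] norm 3.1 t 63.775 w 0.506 F [-0.6  0.4 -0.6]
```

Request:
step_arm(targets="0 -2 0.5 0 0 0 0;0 0 0.4 0 0 0 0;0 0 0 0 0 0 0")

```text
time_s: 64.15
eef_pos: [0.6208, 0.0478, 0.1748]
eef_rot: [0.708, -0.03, 0.032, -0.705]
force: [0.1, -0.2, -1.4]
width: 0.508
```

```bash
python3 pl.py .6198 .0490 .12 -4.25; python3 -c "
from plant import robot
from h import *
p=shot(robot,'top','top14.png')
q=shot(robot,'scene','sc14.png')
cv2.imwrite('pics/s14z.png',cv2.resize(q['color'][100:300,220:440,::-1],None,fx=3,fy=3,interpolation=cv2.INTER_CUBIC))
cv2.imwrite('pics/t14z.png',cv2.resize(p['color'][110:210,270:400,::-1],None,fx=5,fy=5,interpolation=cv2.INTER_CUBIC))"
```

```text
tcp [0.6208 0.0478 0.1748] d(tool now)cm [-0.13  5.48  0.13] d(target axes)cm [-0.11  5.48  0.11] rot [ 0.2 -0.7  0.2] norm 5.5 t 64.15 w 0.508 F [ 0.1 -0.2 -1.4]
```

View pics/s14z.png

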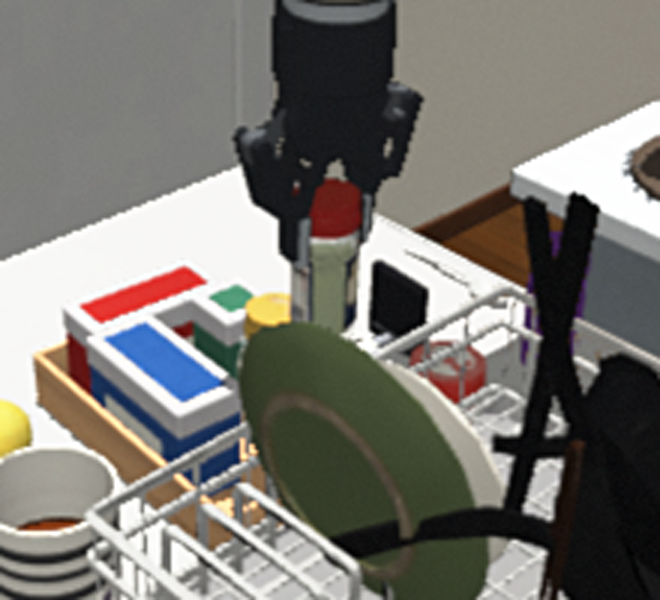

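View pics/t14z.png

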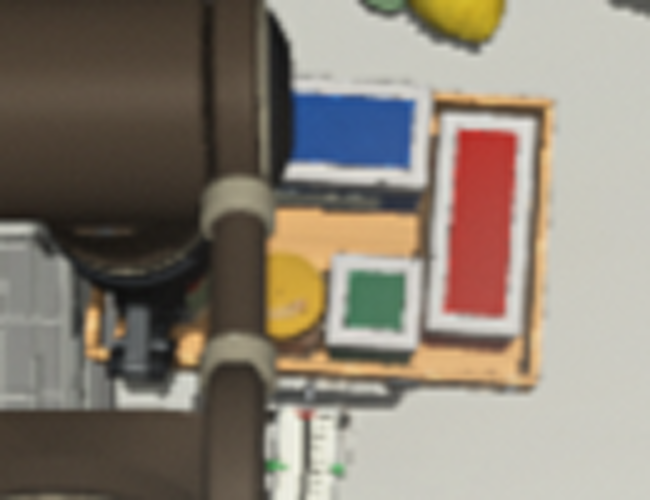

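Request:
step_arm(targets="-0.1 0 0.2 0.2 -0.7 0.2 0;0 0 0 0 0 0 0")

```text
time_s: 64.5
eef_pos: [0.62, 0.05, 0.1747]
eef_rot: [-0.707, 0.026, -0.026, 0.707]
force: [0.2, 1.0, -0.3]
width: 0.509
```

```bash
python3 pl.py .6198 .0490 .066 -4.25
python3 - <<'E'
from h import *
from plant import robot
p=robot.camera("top"); p["color"]=cv2.imread("pics/top12.png")[:,:,::-1].copy()
print(blob(p,326,170,18,20,.105,smin=150))
E
```

```text
tcp [0.62   0.05   0.1747] d(tool now)cm [-0.02 10.87 -0.1 ] d(target axes)cm [-1.000e-02  1.087e+01 -1.000e-01] rot [-0.  0.  0.] norm 10.9 t 64.5 w 0.509 F [ 0.2  1.  -0.3]
(array([ 0.6159, -0.0051]), (0.6150574340820313, -0.004901695251464844), [42.97423553466797, 43.50926208496094], -63.735971450805664)
```

Request:
step_arm(targets="0 1.5 0 0 0 0 0;0 2 0 0 0 0 0;0 1.5 0 0 0 0 0;0 0 0 0 0 0 0")

```text
time_s: 65.05
eef_pos: [0.618, 0.0498, 0.1186]
eef_rot: [0.707, -0.028, 0.025, -0.706]
force: [0.2, -0.4, -1.6]
width: 0.506
```

```bash
python3 pl.py .6198 .0490 .066 -4.25
```

```text
tcp [0.618  0.0498 0.1186] d(tool now)cm [ 0.21  5.26 -0.06] d(target axes)cm [ 0.19  5.26 -0.07] rot [ 0.   0.  -0.3] norm 5.3 t 65.05 w 0.506 F [ 0.2 -0.4 -1.6]
```

Request:
step_arm(targets="0.15 1 0 0 0 -0.2 0;0 1.2 0 0 0 0 0;0 1.2 0 0 0 0 0;0 0.8 0 0 0 0 0;0 0.3 0 0 0 0 0;0 0 0 0 0 0 0")

```text
time_s: 65.8
eef_pos: [0.6202, 0.0496, 0.0707]
eef_rot: [0.707, -0.026, 0.026, -0.706]
force: [-0.0, 0.5, -1.6]
width: 0.51
```

```bash
python3 pl.py .6198 .0490 .067 -4.25
```

```text
tcp [0.6202 0.0496 0.0707] d(tool now)cm [-0.04  0.37 -0.07] d(target axes)cm [-0.04  0.37 -0.07] rot [0. 0. 0.] norm 0.4 t 65.8 w 0.51 F [-0.   0.5 -1.6]
```

Request:
step_arm(targets="0 0.3 0 0 0 0 0;0 0.1 0 0 0 0 0;0 0.1 0 0 0 0 0;0 0.1 0 0 0 0 0")

```text
time_s: 66.3
eef_pos: [0.6213, 0.0497, 0.0669]
eef_rot: [0.707, -0.025, 0.027, -0.706]
force: [-3.2, 0.3, 5.7]
width: 0.505
```

Floor contact. Release, lift, retreat away from everything.

Request:
step_arm(targets="0 0 0 0 0 0 65;0 0 0 0 0 0 74;0 0 0 0 0 0 74;0 -1 0 0 0 0 74;0 -3 0 0 0 0 74;0 -4 0 0 0 0 80;0 -4 0 0 0 0 80;-4 0 -1 0 0 0 80;-5 0 -3 0 0 0 80;-5 0 -5 0 0 0 80;-5 0 -5 0 0 0 80;0 0 -5 0 0 0 80")

```text
time_s: 67.8
eef_pos: [0.4286, -0.1156, 0.1947]
eef_rot: [0.707, -0.018, 0.029, -0.706]
force: [0.7, -0.8, -1.0]
width: 0.803
```

Request:
step_arm(targets="0 0 -5 0 0 0 100;0 0 0 0 0 0 100")

```text
time_s: 68.05
eef_pos: [0.425, -0.1699, 0.1971]
eef_rot: [0.708, -0.018, 0.032, -0.705]
force: [-0.8, -0.1, -0.5]
width: 0.997
```

```bash
python3 -c "
from plant import robot
from h import *
p=shot(robot,'top','top15.png')
q=shot(robot,'scene','sc15.png')
cv2.imwrite('pics/s15z.png',cv2.resize(q['color'][100:300,220:440,::-1],None,fx=3,fy=3,interpolation=cv2.INTER_CUBIC))
cv2.imwrite('pics/t15z.png',cv2.resize(p['color'][110:280,270:440,::-1],None,fx=3.5,fy=3.5,interpolation=cv2.INTER_CUBIC))"
```

```text
(no output)
```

View pics/s15z.png

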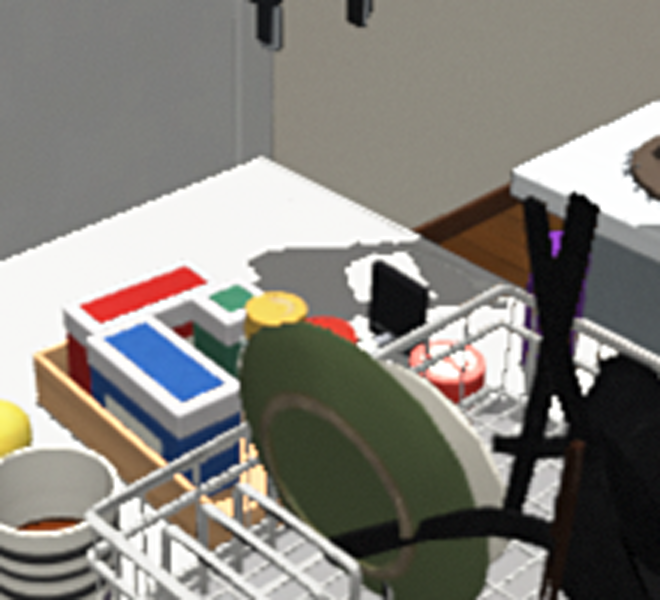

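View pics/t15z.png

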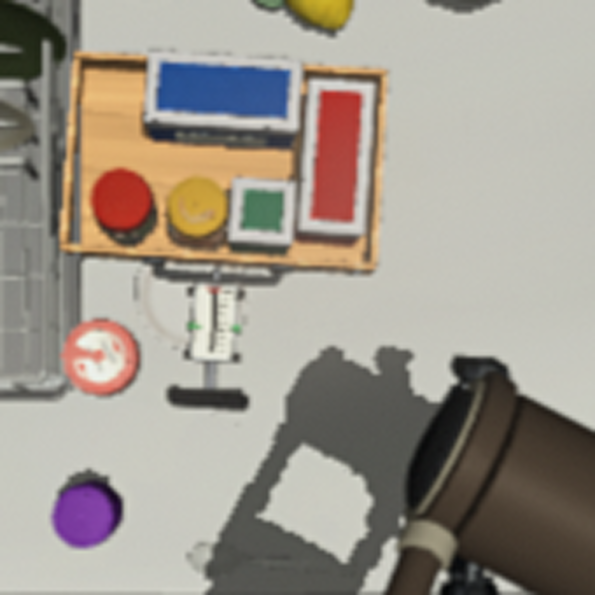

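View pics/top15.png

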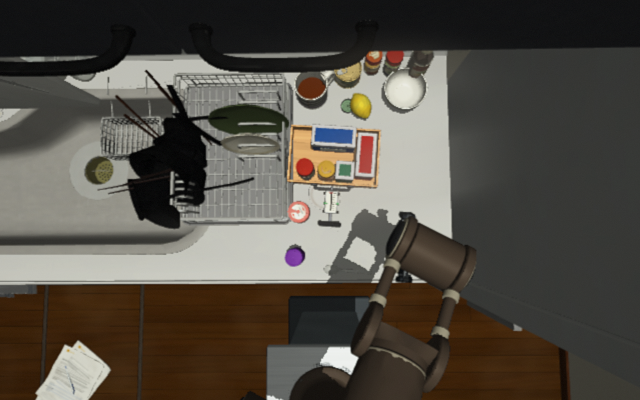

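```bash
python3 -c "
from plant import robot
s=robot.read_state();print(s['time_s'],s['joint_velocities'].round(3));print(robot.hand_in())"
```

```text
68.15 [ 0.035  0.003  0.011  0.004 -0.002  0.001]
the job is handed in; nothing more can be done
None
```

I proved the gauge first, then packed all five items I found into the tray. The job was handed in at about 68 s, with the gripper clear of everything.

- **Gauge:** I drew the grip out until the pointer was level with the clip, 28 mm out. It was first level at about 9 s. It then wandered up to 1.5 mm past while I tuned the hold, so I re-centred it and held about 6 s. Over those 6 s the hand stayed within about 0.6 mm. The camera read 0.0 mm off at the start and −0.06 mm at the end. Keeping hold, I eased it home at about 0.02 m/s until it pressed on its stop, and the pointer was back at its home.
- **Packing:** the tray now holds the red tin, blue tin, green tin, yellow-brown-lidded jar and red-lidded jar. I lowered each to floor contact before letting go. The last pictures show all five upright inside the walls, with gaps between them.
- **Left alone:** the cream pot, the purple look-alike jar and the things along the back wall look unmoved.

- **No turmeric jar:** I saw none in front of or beside the tray, so I took it as absent. An orange-red-lidded jar stands at the back wall, and I left it there.
- **Possible touch:** on its first descent the red-lidded jar swung about 1 cm off and may have brushed the yellow-brown-lidded jar. I raised it and re-aligned it. The yellow-brown-lidded jar was still upright in later pictures.
- **Partly hidden:** from the scene camera, the plate mostly hides the red-lidded jar. Its final pose rests on the overhead picture and the floor-contact force.

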